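Snap the hold-down plate onto the laser-marking jig

TASK

Take the blue hold-down plate off its grey rest, set it over the four snap posts of the spring-mounted marking jig the way round that its holes fit, and press it down pad by pad until every post has clicked through and the plate lies fully home on all four shoulders. Press gently, not all four posts at once, so that no post cracks, keep the plate roughly level throughout, let go at the end and leave everything else where it is.

Things in the scene. Friction and masses are not known exactly. Their poses are not given: they have to be found in the camera images.
- handle (a point): centre of the black grip bar in the middle of the loose blue hold-down plate; axes are the plate's own: x along the bar, y along the plate's long side, z up. Bar 40 (x) by 14 (y), 34 high on the plate's upper face; this point is 22 above that face, 26 above the underside, 12 below the bar's top
- plate: the loose blue plate, 112 (x) by 152 (y) by 4 thick, about 160 g, lying level on the grey rest at the start; origin at the centre of its underside, axes as handle. It has a square 12 mm snap hole at each corner, two 40 by 34 windows beside the bar and four yellow press pads
- hole_a (a point): centre of snap hole A of the plate, on the underside, at x +42, y +62 from the plate's centre (the spacing differs at the two ends, so the plate fits only one way round); belongs on post A
- hole_b (a point): centre of snap hole B of the plate, on the underside, at x -42, y +62 from the plate's centre (the spacing differs at the two ends, so the plate fits only one way round); belongs on post B
- hole_c (a point): centre of snap hole C of the plate, on the underside, at x +30, y -62 from the plate's centre (the spacing differs at the two ends, so the plate fits only one way round); belongs on post C
- hole_d (a point): centre of snap hole D of the plate, on the underside, at x -30, y -62 from the plate's centre (the spacing differs at the two ends, so the plate fits only one way round); belongs on post D
- pad_a (a point): centre of the top face of yellow press pad A, a disc 14 across standing 16 above the plate's upper face (20 above the underside), at x +42, y +40 from the plate's centre, 22 inboard of hole A; press here, straight down; 20 above nest_top when home
- pad_b (a point): centre of the top face of yellow press pad B, a disc 14 across standing 16 above the plate's upper face (20 above the underside), at x -42, y +40 from the plate's centre, 22 inboard of hole B; press here, straight down; 20 above nest_top when home
- pad_c (a point): centre of the top face of yellow press pad C, a disc 14 across standing 16 above the plate's upper face (20 above the underside), at x +30, y -40 from the plate's centre, 22 inboard of hole C; press here, straight down; 20 above nest_top when home
- pad_d (a point): centre of the top face of yellow press pad D, a disc 14 across standing 16 above the plate's upper face (20 above the underside), at x -30, y -40 from the plate's centre, 22 inboard of hole D; press here, straight down; 20 above nest_top when home
- jig: fixed dark steel frame of the marking jig, 150 (x) by 200 (y) by 16 high; origin at the centre of its underside, on the table, z up; its x and y match the plate's when fitted. The nest floats in it. Posts crack when all contact forces of plate on jig, barb pinch included, add up to 60 N: one pad at up to 25 N is safe, forcing all four posts at once is not
- nest_top (a point): centre of the jig's aluminium nest (130 by 180, cream caps, four snap posts), level with the posts' shoulders, 46.5 above the table unloaded; axes as the jig. Here the plate's underside is home; laid on the barbs it is about 8 higher. The nest floats level on springs: it sinks several mm when pressed, then stops hard, and comes back.
- post_a (a point): apex of snap post A on the nest, 18 above its shoulders, at x +42, y +62 from the nest's centre: black shoulder 18 across; white pin 10.4 across, from 10 above the shoulder tapering to 3.6 at the apex; orange spring barbs on its y sides. It takes about 12 N at this post (up to 16 N on its pad) to get past the barbs; then the plate jumps down to the shoulder. With less it stays up on the barbs
- post_b (a point): apex of snap post B on the nest, 18 above its shoulders, at x -42, y +62 from the nest's centre: black shoulder 18 across; white pin 10.4 across, from 10 above the shoulder tapering to 3.6 at the apex; orange spring barbs on its y sides. It takes about 12 N at this post (up to 16 N on its pad) to get past the barbs; then the plate jumps down to the shoulder. With less it stays up on the barbs
- post_c (a point): apex of snap post C on the nest, 18 above its shoulders, at x +30, y -62 from the nest's centre: black shoulder 18 across; white pin 10.4 across, from 10 above the shoulder tapering to 3.6 at the apex; orange spring barbs on its y sides. It takes about 12 N at this post (up to 16 N on its pad) to get past the barbs; then the plate jumps down to the shoulder. With less it stays up on the barbs
- post_d (a point): apex of snap post D on the nest, 18 above its shoulders, at x -30, y -62 from the nest's centre: black shoulder 18 across; white pin 10.4 across, from 10 above the shoulder tapering to 3.6 at the apex; orange spring barbs on its y sides. It takes about 12 N at this post (up to 16 N on its pad) to get past the barbs; then the plate jumps down to the shoulder. With less it stays up on the barbs
- rest: fixed grey rest block on the table, 85 (x) by 125 (y) by 12 high, on which the plate starts; origin at the centre of its underside
- cap_1: loose cream plastic key cap, 18 square and 13 high; origin at the centre of its underside; a bystander
- cap_2: loose cream plastic key cap, 18 square and 13 high; origin at the centre of its underside; a bystander
- cap_3: loose cream plastic key cap, 18 square and 13 high; origin at the centre of its underside; a bystander
- bottle: white bottle with blue label and red cap, 52 across and 130 tall, origin at its foot's centre; a bystander
- screwdriver: screwdriver lying on the table to the left; a bystander
- gauge: steel gauge block 50 by 30 by 30, origin at the centre of its underside; a bystander
- cup: grey plastic cup, 70 across and 80 tall, origin at its foot's centre; a bystander
Mind the look-alikes: they are no part of the job. What is shaped like the plate but white is not meant.

How it is judged:
By the outcome, as a careful person would: the job done as asked, in the order asked, and still so for the second after the job is handed in, with the robot touching nothing.
It also fails if it takes over 67 s, if anything falls off the work surface, if the arm or the gripper's body presses on something with over 40 N, if the wrist force passes 120 N, or if a joint passes its speed limit or range.

ROBOT

A 6-joint arm with a two-finger parallel gripper is mounted at the origin on the work surface. World frame = base frame: x ahead of the robot, y to its left, z up, the work surface at z = 0. Lengths are in mm, angles in rad, forces in N, time in s.
With the tool pointing down it reaches from about 350 to 775 mm from the base axis. Payload 7.3 kg.
Tool frame: the origin (TCP) lies on the centre line of the jaws, within the pads' length; the fingertips stand 22 mm ahead of it and the grasp point (between the pads) lies 3 mm ahead of it; x points along the fingers, z is the direction in which the jaws open and shut, and the axes are right-handed (so a half turn about x gives the same grasp; the last joint's range is limited). The gripper opens to 92 mm and grips with 3 to 60 N. Pads are 19 mm wide; open, the fingers measure 130 mm over their backs; the gripper's body (75 mm by 190 mm) begins 47 mm behind the grasp point.
Start: joints at [-1.351, 0.342, 1.524, -0, 1.275, -0.146], TCP at [187.813, -490.274, 248.741] pointing down, gripper open.
Joint ranges: [-2.53, 2.53], [-0.77, 2.02], [0.04, 2.7], [-1, 4.14], [0.28, 2.66], [-3.11, 3.11]. Speed limits (rad/s): [2.57, 2.57, 3.14, 3.14, 3.14, 3.14].

INTERFACE

Orientations are given as [roll, pitch, yaw] about the fixed x, y, z axes, in that order (R = Rz(yaw) Ry(pitch) Rx(roll)).
In Python, from plant import readout, imaging, bot gives the robot as it stands.
- The arm moves only by the tool arm_command, never from a script. Its argument "plan" is a list of rows, each an object of numbers: "tx", "ty", "tz": the shift along the tool's x, y, z in cm; "wx", "wy", "wz": the turn, a rotation vector about the tool's x, y, z in rad; "jaw": the opening, from -1 (shut) to 1 (fully open). In form: [{"tx": .., "ty": .., "tz": .., "wx": .., "wy": .., "wz": .., "jaw": ..}, ...]. A call has 1 to 20 rows; each row shifts and turns the commanded pose from where the row before left it, along the tool's axes as they then stand; what a row does not reach is not made up. A row lasts 1/10 s, in which the tool goes at most 50 mm and 8.59 degrees, less where a joint would pass 70% of its speed; a pose out of reach is approached as far as the arm can. A call with a gripper value outside its range is refused whole. The fingers move at their own pace and stop on an object; the grip force is fixed at half the most. Time passes only in rows, so rows that do not move let the fingers close. It gives the time, the measured TCP pose, the force and the opening at its end, in the units of the state.
- readout.get_obs(): the state, without advancing time (a new reading comes with each control period).
- imaging.capture(name): name is "scene" or "side" or "wrist"; returns the picture (480x640x3 uint8, blue, green, red); there is no depth.
- imaging.get_calibration(name): a dict with "fx", "fy", "cx", "cy" (pixels), "position" and "rotation" of the camera in the world; the wrist camera has in their place "mount" (4x4, takes a point from camera to tool coordinates, whose origin is the TCP and whose axes are the tool frame's). Camera axes: x right, y up, looking along -z (the intrinsics and any distortion apply to the point x, -y, -z); pixel columns grow to the right and rows downward; lengths in mm; the calibration is good to about 2 mm. A picture is of the moment at which its call begins: read the wrist's pose just before it. get_calibration takes no time and is no camera call.
- bot.close_job(): hands the job in, once; it reports no verdict.
The state is a dict: "time": time; "joint_positions": joint angles; "dq": joint speeds; "tau": joint torques, N m; "tool_pos": TCP position; "tcp_rot": TCP orientation; "contact_force": force on the tool from outside, world axes, zero at the start; "moment": the same for the moment, N m; "grip_width": finger opening in mm.
Only numpy, scipy, OpenCV 4.12 (cv2) and the standard library are available. Lean on these libraries where they do the work, as an engineer would, in place of code of your own. Each camera call takes 0.05 s, during which the arm holds its last target.

## Working session

There is one attempt and no reset: what is moved stays moved. The work goes in short steps, Python scripts to look and compute and a tool call to move; the robot and the scene stay as the last step left them, time stands still between calls to the robot, and variables do not carry over. Pictures are saved under pics/ and viewed, and the job is handed in when it is done.

Besides the shell and the picture viewer there is one more tool, called by a JSON object that holds its "op" and its "data". arm_command: Moves the arm, as the interface text tells. Its arguments: {"type":"object","properties":{"plan":{"type":"array"}},"required":["plan"]}

```bash
ls; mkdir -p pics
python3 - <<'E'
from plant import readout, imaging, bot
import cv2
o=readout.get_obs(); print(o)
for n in ("scene","side","wrist"):
    c=imaging.get_calibration(n); print(n,c)
    cv2.imwrite(f"pics/{n}0.png",imaging.capture(n))
E
```

```text
pics
{'time': 0.0, 'joint_positions': array([-1.35099154e+00,  3.42718321e-01,  1.52502706e+00, -1.03633612e-05,
        1.27535936e+00, -1.45959045e-01]), 'dq': array([-0.00011987, -0.00047213, -0.00022252,  0.00017829, -0.00072274,
       -0.00035941]), 'tau': array([-2.00784125e-03, -4.31250823e+01, -2.44222015e+01,  7.15545123e-02,
        5.58232516e-02, -1.10853248e-04]), 'tool_pos': array([ 187.73003493, -489.89464466,  248.04370084]), 'tcp_rot': array([3.00218721, 1.5692842 , 1.79715774]), 'contact_force': array([-0.10466114, -0.79262189,  1.09151689]), 'moment': array([-0.01286167,  0.0465453 ,  0.00845196]), 'grip_width': 91.91575873832832}
scene {'fx': 511.3132508628123, 'fy': 511.3132508628123, 'cx': 318.73555634573853, 'cy': 240.52436877492914, 'position': array([1275.31007921,  728.03104586,  682.76160723]), 'rotation': array([ 1.02232651, -0.01021384,  2.41195844])}
side {'fx': 535.6133565655758, 'fy': 535.6133565655758, 'cx': 316.1329098407679, 'cy': 229.26449755755198, 'position': array([226.27487207, 797.08639798, 773.9050508 ]), 'rotation': array([ 0.89899011, -0.01654473, -2.68037897])}
wrist {'fx': 407.4329435195996, 'fy': 407.4329435195996, 'cx': 323.99398598757114, 'cy': 236.90363477716963, 'mount': array([[ 1.14391611e-03,  2.55793343e-01, -9.66730809e-01,
        -1.36377748e+02],
       [-2.30509094e-04,  9.66731483e-01,  2.55793248e-01,
         6.87943758e+01],
       [ 9.99999319e-01, -6.97657753e-05,  1.16482241e-03,
        -2.15132017e-01],
       [ 0.00000000e+00,  0.00000000e+00,  0.00000000e+00,
         1.00000000e+00]])}
```

View pics/scene0.png

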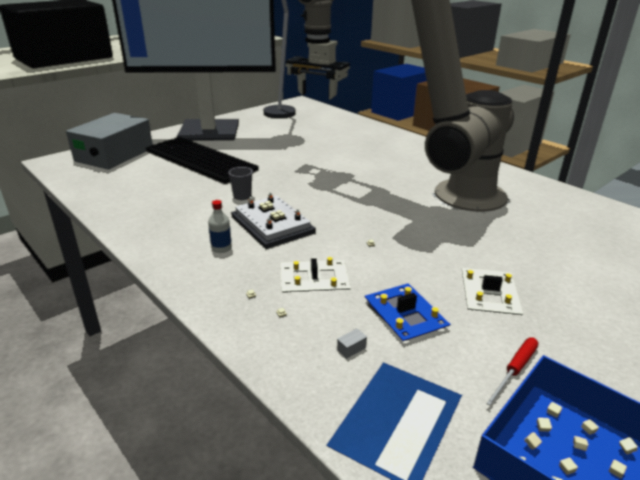

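View pics/side0.png

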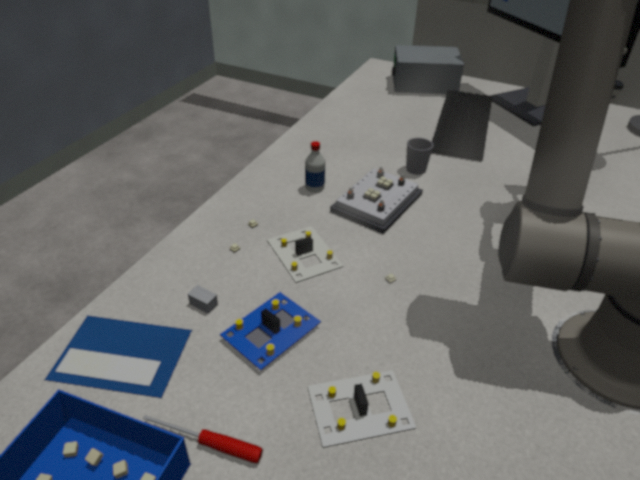

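View pics/wrist0.png

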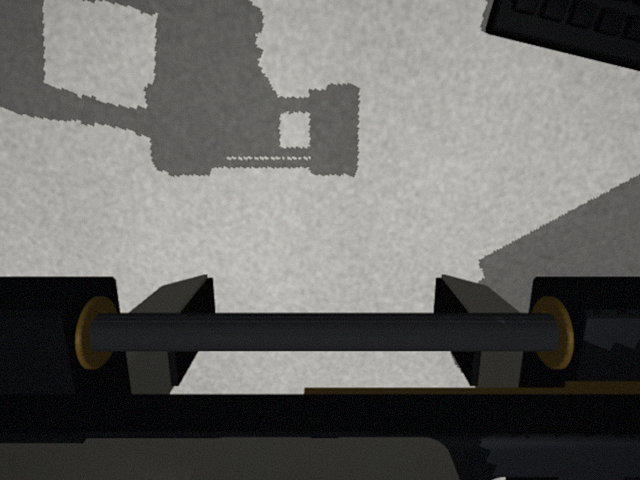

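```bash
cat > h.py <<'E'
from plant import readout, imaging, bot
import numpy as np, cv2
from scipy.spatial.transform import Rotation as Rn
from scipy.optimize import least_squares
def R(rpy): return Rn.from_euler('xyz',rpy).as_matrix()
def cam(name,obs=None):
    c=imaging.get_calibration(name)
    K=(c['fx'],c['fy'],c['cx'],c['cy'])
    if name=='wrist':
        M=np.eye(4);M[:3,:3]=R(obs['tcp_rot']);M[:3,3]=obs['tool_pos']
        T=M@c['mount']; return K,T[:3,:3],T[:3,3]
    return K,R(c['rotation']),np.array(c['position'])
def proj(C,P):
    K,r,p=C; q=(np.atleast_2d(P)-p)@r; q=q*[1,-1,-1]
    return np.c_[K[0]*q[:,0]/q[:,2]+K[2],K[1]*q[:,1]/q[:,2]+K[3]]
def ray(C,uv):
    K,r,p=C; d=np.array([(uv[0]-K[2])/K[0],-(uv[1]-K[3])/K[1],-1.]); d=r@d; return p,d/np.linalg.norm(d)
def atz(C,uv,z):
    p,d=ray(C,uv); return p+d*(z-p[2])/d[2]
def tri(obs):
    A=0;b=0
    for C,uv in obs:
        p,d=ray(C,uv); M=np.eye(3)-np.outer(d,d); A=A+M; b=b+M@p
    X=np.linalg.solve(A,b); return X,[np.round(proj(C,X)[0]-uv,1) for C,uv in obs]
E
python3 - <<'E'
from h import *
s=cam('scene');d=cam('side')
for n,a,b in [('handletop',(407,293),(270,311)),('bottlecap',(217,204),(316,145)),('jig',(273,218),(377,198)),('gauge',(352,340),(203,297))]:
    print(n,tri([(s,a),(d,b)]))
a=cv2.imread('pics/scene0.png');cv2.imwrite('pics/s0z.png',cv2.resize(a[170:350,220:470],None,fx=3.2,fy=3.2,interpolation=cv2.INTER_CUBIC))
a=cv2.imread('pics/side0.png');cv2.imwrite('pics/d0z.png',cv2.resize(a[130:380,200:450],None,fx=2.4,fy=2.4,interpolation=cv2.INTER_CUBIC))
E
```

```text
handletop (array([586.00008594, 234.15159645,  55.2041022 ]), [array([-0.2, -0.3]), array([-0.1,  0.4])])
bottlecap (array([ 729.10464531, -237.87961657,  120.70712822]), [array([-0.1, -0.3]), array([-0.1,  0.3])])
jig (array([ 561.41513445, -242.92209921,   17.57103056]), [array([0.2, 0.5]), array([ 0.2, -0.6])])
gauge (array([738.67828341, 232.53373763,  18.68899214]), [array([0., 0.]), array([ 0., -0.])])
```

View pics/s0z.png

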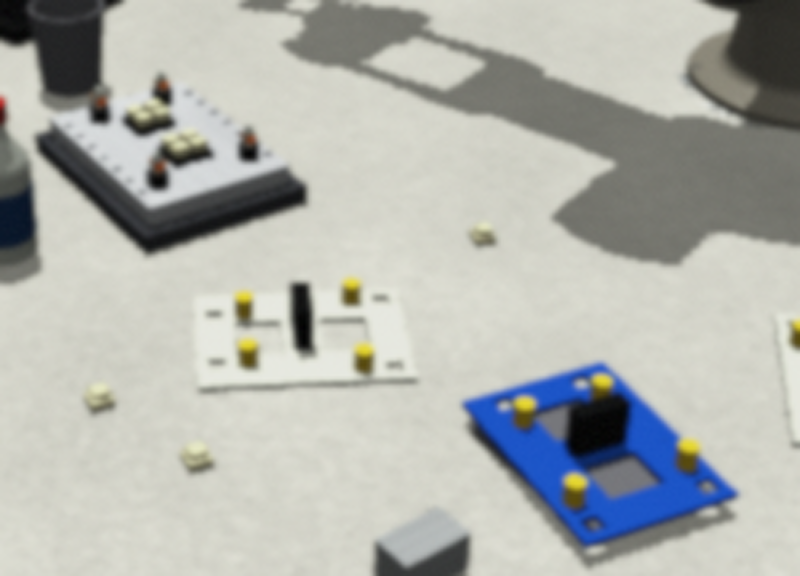

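View pics/d0z.png

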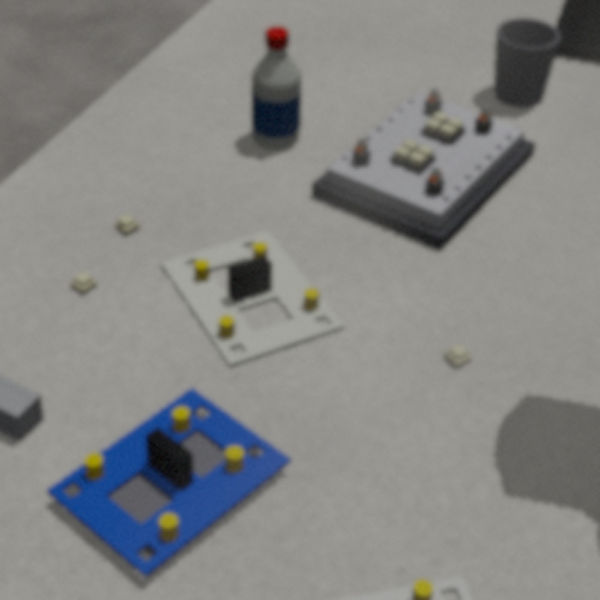

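```bash
cat >> h.py <<'E'
PADS=np.array([[42,40,20],[-42,40,20],[30,-40,20],[-30,-40,20.]])
POSTS=np.array([[42,62,18],[-42,62,18],[30,-62,18],[-30,-62,18.]])
HOLES=np.array([[42,62,4],[-42,62,4],[30,-62,4],[-30,-62,4.]])
def xf(p,M):
    c,s=np.cos(p[3]),np.sin(p[3]); return M@np.array([[c,s,0],[-s,c,0],[0,0,1]])+p[:3]
def fit(obs,M,p0,fixz=None):
    # obs: list of (C, uv array Nx2 w nan)
    def f(p):
        q=np.array(p) if fixz is None else np.array([p[0],p[1],fixz,p[2]])
        r=np.concatenate([(proj(C,xf(q,M))-uv).ravel() for C,uv in obs]); return r[~np.isnan(r)]
    p0=np.array(p0,float)
    if fixz is not None: p0=p0[[0,1,3]]
    r=least_squares(f,p0,loss='soft_l1'); q=r.x if fixz is None else np.array([r.x[0],r.x[1],fixz,r.x[2]])
    return q,np.sqrt(np.mean(f(r.x)**2))
E
python3 - <<'E'
from h import *
s=cam('scene');d=cam('side')
S=lambda L:np.array(L)/3.2+[220,170]
D=lambda L:np.array(L)/2.4+[200,130]
ps=S([(688,447),(575,483),(602,383),(525,404)]);pd=D([(168,520),(94,460),(234,453),(181,412)])
for i in range(4): print(tri([(s,ps[i]),(d,pd[i])]))
js=S([(249,130),(159,157),(162,77),(100,90)]);jd=D([(435,173),(361,142),(485,113),(433,92)])
for i in range(4): print(tri([(s,js[i]),(d,jd[i])]))
for nm,M,a,b in (('plate',PADS,ps,pd),('jig',POSTS,js,jd)):
  for sw in ([0,1,2,3],[1,0,3,2]):
    best=min((fit([(s,a[sw]),(d,b[sw])],M,[580,0,30,y]) for y in np.arange(-3,3,.7)),key=lambda t:t[1]); print(nm,sw,best)
E
```

```text
(array([556.91176306, 286.07588807,  28.49953903]), [array([-0.2, -0.3]), array([-0.2,  0.4])])
(array([636.60102747, 261.32424366,  27.69044723]), [array([-0.2, -0.3]), array([-0.2,  0.4])])
(array([544.87022978, 206.34533711,  27.75495384]), [array([-0.2, -0.4]), array([-0.2,  0.5])])
(array([601.89179515, 188.75092789,  29.0627208 ]), [array([-0.3, -0.5]), array([-0.2,  0.6])])
(array([ 529.27681247, -177.68113435,   56.1258411 ]), [array([0.1, 0.2]), array([ 0.1, -0.3])])
(array([ 612.31585148, -189.12266869,   57.5500359 ]), [array([-0.1, -0.2]), array([-0.1,  0.2])])
(array([ 522.32564875, -303.22494237,   54.72553587]), [array([0.1, 0.2]), array([ 0.1, -0.2])])
(array([ 582.41995545, -309.69755309,   59.17673796]), [array([0.1, 0.3]), array([ 0.1, -0.3])])
plate [0, 1, 2, 3] (array([577.42751528, 231.80485468,   9.06201922,   1.20044054]), np.float64(23.88439787691828))
plate [1, 0, 3, 2] (array([585.0276554 , 235.54731748,   8.29912502, -31.71452758]), np.float64(0.37732513506558485))
jig [0, 1, 2, 3] (array([ 569.40264477, -251.97601348,   38.71090313,    5.08756624]), np.float64(21.582408812862806))
jig [1, 0, 3, 2] (array([ 561.63398721, -244.89028441,   38.84368017,  100.38120045]), np.float64(0.35529630409646373))
```

Run:
```python
from h import *
o=readout.get_obs(); r=R(o['tcp_rot']); print(r.round(3)); print(np.arctan2(r[1,2],r[0,2]), o['time'])
```

```text
[[-0.     0.934  0.358]
 [ 0.001  0.358 -0.934]
 [-1.     0.    -0.001]]
-1.204986172856704 0.15
```

{"op": "arm_command", "data": {"plan": [{"ty": 4.07, "tz": -0.2}, {"ty": 4.07, "tz": -0.2}, {"ty": 4.07, "tz": -0.2}, {"ty": 4.07, "tz": -0.2}, {"ty": 4.07, "tz": -0.2}, {"ty": 4.07, "tz": -0.2}, {"ty": 4.07, "tz": -0.2}, {"ty": 4.07, "tz": -0.2}, {"ty": 4.07, "tz": -0.2}, {"ty": 4.07, "tz": -0.2}, {"wx": -0.149}, {"wx": -0.149}, {"wx": -0.149}, {"wx": -0.149}, {"wx": -0.149}, {"wx": -0.149}, {"wx": -0.149}, {"wx": -0.149}]}}

```text
invalid input at $.plan[0]: expected keys tx, ty, tz, wx, wy, wz, jaw
```

```bash
cat >> h.py <<'E'
import pickle
def snap(tag):
    o=readout.get_obs(); im=imaging.capture('wrist'); cv2.imwrite(f'pics/{tag}.png',im); pickle.dump(o,open(f'pics/{tag}.pkl','wb'))
    r=R(o['tcp_rot']); print(o['time'],o['tool_pos'].round(1),'yawz',np.arctan2(r[1,2],r[0,2]).round(4),'xaxis',r[:,0].round(4),'F',o['contact_force'].round(1),o['grip_width'].round(1),'q',o['joint_positions'].round(2))
    return o
def wcam(tag): return cam('wrist',pickle.load(open(f'pics/{tag}.pkl','rb')))
E
python3 -c "
from h import *
snap('w1')"
```

```text
Traceback (most recent call last):
  File "h.py", line 42, in snap
    r=R(o['tcp_rot']); print(o['time'],o['tool_pos'].round(1),'yawz',np.arctan2(r[1,2],r[0,2]).round(4),'xaxis',r[:,0].round(4),'F',o['contact_force'].round(1),o['grip_width'].round(1),'q',o['joint_positions'].round(2))
                                                                                                                                                                ^^^^^^^^^^^^^^^^^^^^^
AttributeError: 'float' object has no attribute 'round'
```

View pics/w1.png

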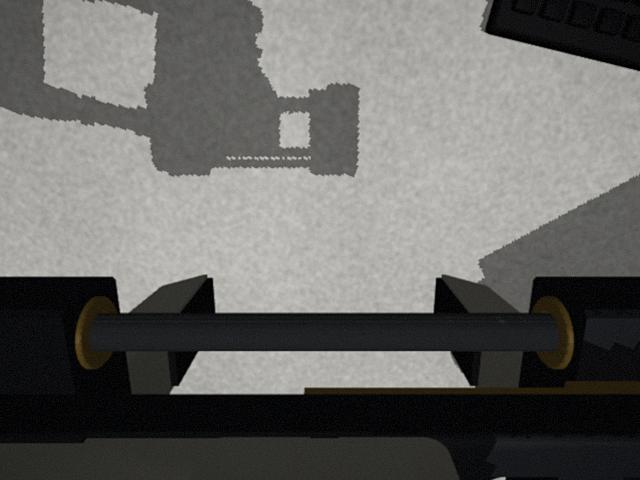

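All keys are needed in every row; the move was refused.

{"op": "arm_command", "data": {"plan": [{"tx": 0, "ty": 4.07, "tz": -0.2, "wx": 0, "wy": 0, "wz": 0, "jaw": 1}, {"tx": 0, "ty": 4.07, "tz": -0.2, "wx": 0, "wy": 0, "wz": 0, "jaw": 1}, {"tx": 0, "ty": 4.07, "tz": -0.2, "wx": 0, "wy": 0, "wz": 0, "jaw": 1}, {"tx": 0, "ty": 4.07, "tz": -0.2, "wx": 0, "wy": 0, "wz": 0, "jaw": 1}, {"tx": 0, "ty": 4.07, "tz": -0.2, "wx": 0, "wy": 0, "wz": 0, "jaw": 1}, {"tx": 0, "ty": 4.07, "tz": -0.2, "wx": 0, "wy": 0, "wz": 0, "jaw": 1}, {"tx": 0, "ty": 4.07, "tz": -0.2, "wx": 0, "wy": 0, "wz": 0, "jaw": 1}, {"tx": 0, "ty": 4.07, "tz": -0.2, "wx": 0, "wy": 0, "wz": 0, "jaw": 1}, {"tx": 0, "ty": 4.07, "tz": -0.2, "wx": 0, "wy": 0, "wz": 0, "jaw": 1}, {"tx": 0, "ty": 4.07, "tz": -0.2, "wx": 0, "wy": 0, "wz": 0, "jaw": 1}, {"tx": 0, "ty": 0, "tz": 0, "wx": -0.149, "wy": 0, "wz": 0, "jaw": 1}, {"tx": 0, "ty": 0, "tz": 0, "wx": -0.149, "wy": 0, "wz": 0, "jaw": 1}, {"tx": 0, "ty": 0, "tz": 0, "wx": -0.149, "wy": 0, "wz": 0, "jaw": 1}, {"tx": 0, "ty": 0, "tz": 0, "wx": -0.149, "wy": 0, "wz": 0, "jaw": 1}, {"tx": 0, "ty": 0, "tz": 0, "wx": -0.149, "wy": 0, "wz": 0, "jaw": 1}, {"tx": 0, "ty": 0, "tz": 0, "wx": -0.149, "wy": 0, "wz": 0, "jaw": 1}, {"tx": 0, "ty": 0, "tz": 0, "wx": -0.149, "wy": 0, "wz": 0, "jaw": 1}, {"tx": 0, "ty": 0, "tz": 0, "wx": -0.149, "wy": 0, "wz": 0, "jaw": 1}, {"tx": 0, "ty": 0, "tz": 0, "wx": 0, "wy": 0, "wz": 0, "jaw": 1}, {"tx": 0, "ty": 0, "tz": 0, "wx": 0, "wy": 0, "wz": 0, "jaw": 1}]}}

```text
time: 2.2
tool_pos: [560.7, -326.0, 248.5]
tcp_rot: [2.635, 1.57, 2.618]
contact_force: [-0.8, -0.3, -0.3]
grip_width: 91.8
```

```bash
sed -i "s/o\['grip_width'\].round(1)/round(float(o['grip_width']),1)/" h.py
python3 -c "
from h import *
snap('w1')"
```

```text
2.2 [ 560.7 -326.   248.5] yawz -0.0171 xaxis [-3.e-04  2.e-04 -1.e+00] F [-0.8 -0.3 -0.3] 91.8 q [-0.64  0.58  1.14 -0.    1.42 -0.63]
```

View pics/w1.png

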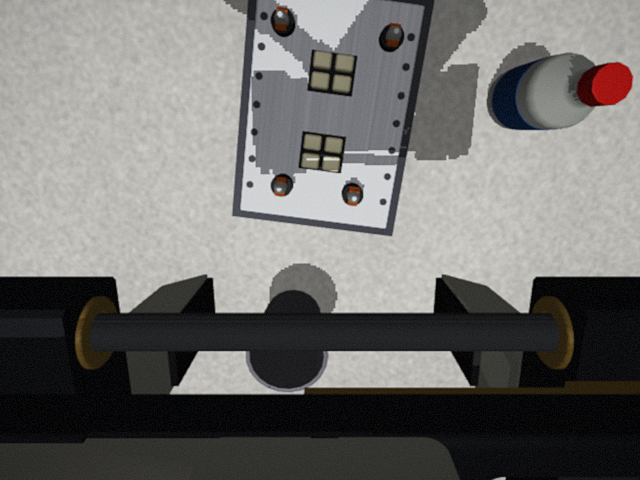

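{"op": "arm_command", "data": {"plan": [{"tx": 0, "ty": 2.5, "tz": 0, "wx": 0, "wy": 0, "wz": 0, "jaw": 1}, {"tx": 0, "ty": 2.5, "tz": 0, "wx": 0, "wy": 0, "wz": 0, "jaw": 1}, {"tx": 0, "ty": 0, "tz": 0, "wx": 0, "wy": 0, "wz": 0, "jaw": 1}, {"tx": 0, "ty": 0, "tz": 0, "wx": 0, "wy": 0, "wz": 0, "jaw": 1}]}}

```text
time: 2.65
tool_pos: [561.5, -275.9, 249.0]
tcp_rot: [-1.169, 1.57, -1.183]
contact_force: [0.4, -0.6, 0.3]
grip_width: 91.9
```

```bash
python3 -c "
from h import *
snap('w2')
for t in ('w1','w2'):
    a=cv2.imread(f'pics/{t}.png'); cv2.imwrite(f'pics/{t}z.png',cv2.resize(a[0:280,220:440],None,fx=2.1,fy=2.1,interpolation=cv2.INTER_CUBIC))
"
```

```text
2.65 [ 561.5 -275.9  249. ] yawz -0.0137 xaxis [ 3.e-04 -7.e-04 -1.e+00] F [ 0.4 -0.6  0.3] 91.9 q [-0.58  0.53  1.22 -0.    1.39 -0.57]
```

View pics/w1z.png

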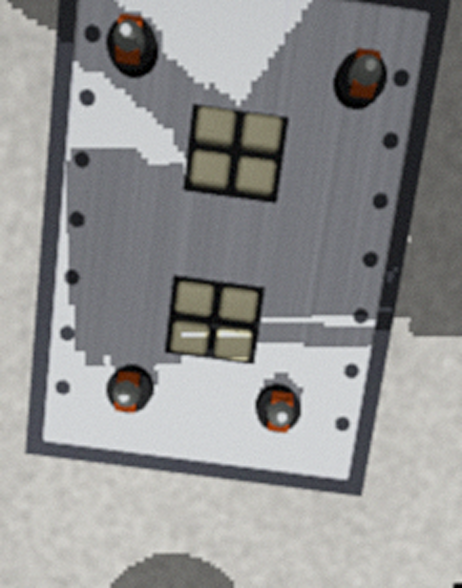

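View pics/w2z.png

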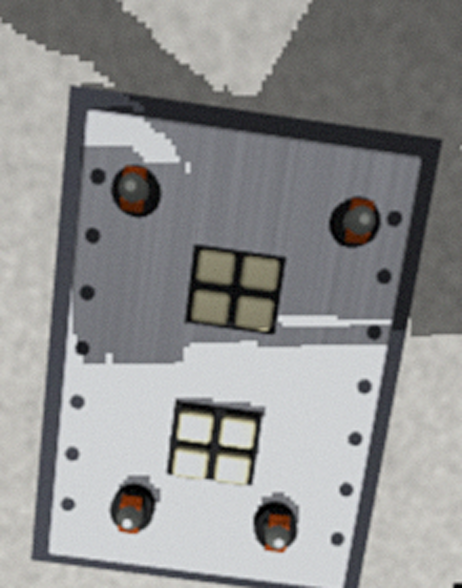

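```bash
cat > jig.py <<'E'
from h import *
Z=lambda L:np.array(L)/2.1+[220,0]
a=Z([(371,62),(126,29),(281,414),(129,402)]); b=Z([(361,218),(131,184),(277,538),(128,524)])
a2=Z([(360,79),(132,45),(279,405),(130,389)]); b2=Z([(355,222),(136,190),(276,525),(132,508)])
A,B=wcam('w1'),wcam('w2')
for i in range(4): print(tri([(A,a[i]),(B,b[i])]))
p=[561,-245,46,-.15]
print('apex',fit([(A,a),(B,b)],POSTS,p),fit([(A,a)],POSTS,p),fit([(B,b)],POSTS,p))
q,e=fit([(A,a),(B,b)],POSTS,p,46.5); print('fixz',q,e)
S0=POSTS*[1,1,0]
print('shoulder',fit([(A,a2),(B,b2)],S0,p), fit([(A,a2),(B,b2)],S0,p,46.5))
for t,C in (('w1',A),('w2',B)):
    im=cv2.imread(f'pics/{t}.png'); im=cv2.resize(im[0:280,220:440],None,fx=2.1,fy=2.1,interpolation=cv2.INTER_CUBIC)
    for M,c in ((POSTS,(0,255,0)),(S0,(255,0,255)),(np.array([[65,90,0],[-65,90,0],[-65,-90,0],[65,-90,0.]]),(0,0,255)),(np.array([[75,100,-30.5],[-75,100,-30.5],[-75,-100,-30.5],[75,-100,-30.5]]),(255,255,0))):
        for u in (proj(C,xf(q,M))-[220,0])*2.1: cv2.drawMarker(im,tuple(int(round(x)) for x in u),c,0,8)
    cv2.imwrite(f'pics/{t}o.png',im)
a,b=(cv2.imread(f'pics/{t}o.png') for t in ('w1','w2')); cv2.imwrite('pics/o12.png',cv2.resize(np.hstack([a,b]),None,fx=.86,fy=.86))
E
python3 jig.py
```

```text
(array([ 613.71608936, -189.51821869,   68.63082505]), [array([-1.,  0.]), array([0.9, 0. ])])
(array([ 531.77920175, -176.4829384 ,   62.4373063 ]), [array([0.1, 0. ]), array([-0.1, -0. ])])
(array([ 584.66150265, -310.0761327 ,   59.60742215]), [array([-0.3, -0. ]), array([0.2, 0. ])])
(array([ 525.30734548, -305.42288966,   52.88135593]), [array([-1., -0.]), array([ 0.9, -0. ])])
apex (array([ 5.64346969e+02, -2.44176142e+02,  4.53252269e+01, -1.43211171e-01]), np.float64(1.1892799785295172)) (array([ 5.64946243e+02, -2.44359475e+02,  4.65609589e+01, -1.36800024e-01]), np.float64(1.254372808464932)) (array([ 5.63961698e+02, -2.44259864e+02,  4.33190679e+01, -1.45466542e-01]), np.float64(0.7873880990187017))
fixz [ 5.64367880e+02 -2.44281133e+02  4.65000000e+01 -1.43030413e-01] 1.1889059245276306
shoulder (array([ 5.64328023e+02, -2.44393739e+02,  4.23424533e+01, -1.46062838e-01]), np.float64(0.38188706373288106)) (array([ 5.64317891e+02, -2.44481833e+02,  4.65000000e+01, -1.46218580e-01]), np.float64(0.9298090845212612))
```

View pics/o12.png

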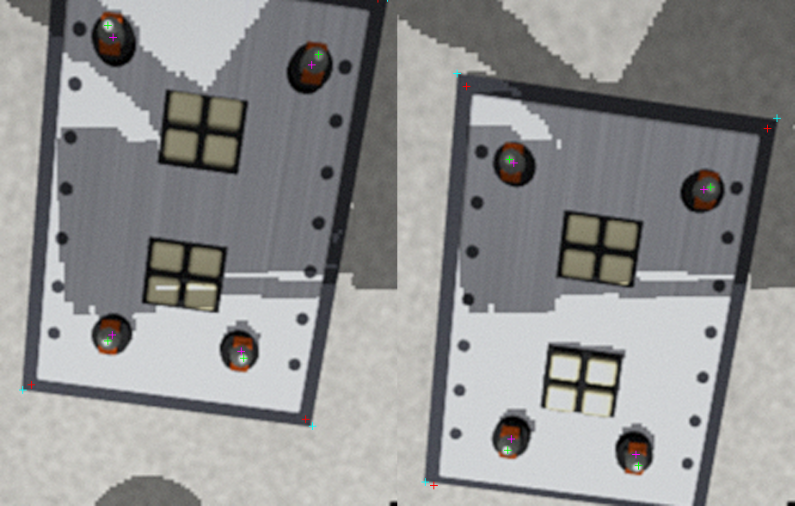

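{"op": "arm_command", "data": {"plan": [{"tx": 0, "ty": 1.0, "tz": 4.1, "wx": 0, "wy": 0, "wz": 0, "jaw": 1}, {"tx": 0, "ty": 1.0, "tz": 4.1, "wx": 0, "wy": 0, "wz": 0, "jaw": 1}, {"tx": 0, "ty": 0, "tz": 0, "wx": -0.144, "wy": 0, "wz": 0, "jaw": 1}, {"tx": 0, "ty": 0, "tz": 0, "wx": -0.144, "wy": 0, "wz": 0, "jaw": 1}, {"tx": 0, "ty": 0, "tz": 0, "wx": -0.144, "wy": 0, "wz": 0, "jaw": 1}, {"tx": 0, "ty": 0, "tz": 0, "wx": -0.144, "wy": 0, "wz": 0, "jaw": 1}, {"tx": 0, "ty": 0, "tz": 0, "wx": -0.144, "wy": 0, "wz": 0, "jaw": 1}, {"tx": 0, "ty": 0, "tz": 0, "wx": -0.144, "wy": 0, "wz": 0, "jaw": 1}, {"tx": 0, "ty": 0, "tz": 0, "wx": -0.144, "wy": 0, "wz": 0, "jaw": 1}, {"tx": 0, "ty": 0, "tz": 0, "wx": -0.144, "wy": 0, "wz": 0, "jaw": 1}, {"tx": 0, "ty": 0, "tz": 0, "wx": -0.144, "wy": 0, "wz": 0, "jaw": 1}, {"tx": 0, "ty": 0, "tz": 0, "wx": -0.144, "wy": 0, "wz": 0, "jaw": 1}, {"tx": 0, "ty": 0, "tz": 0, "wx": 0, "wy": 0, "wz": 0, "jaw": 1}, {"tx": 0, "ty": 0, "tz": 0, "wx": 0, "wy": 0, "wz": 0, "jaw": 1}]}}

```text
time: 4.1
tool_pos: [643.5, -257.9, 248.5]
tcp_rot: [2.467, 1.571, -2.394]
contact_force: [-0.4, -0.4, 0.6]
grip_width: 91.7
```

```bash
python3 -c "
from h import *
snap('w3')
"
```

```text
4.1 [ 643.5 -257.9  248.5] yawz 1.4217 xaxis [-2.e-04 -2.e-04 -1.e+00] F [-0.4 -0.4  0.6] 91.7 q [-0.49  0.67  0.98 -0.    1.49 -1.91]
```

View pics/w3.png

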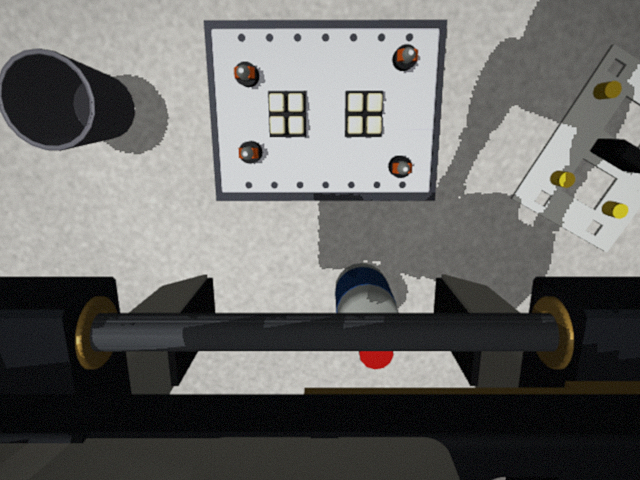

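{"op": "arm_command", "data": {"plan": [{"tx": 0, "ty": 0.47, "tz": 4.35, "wx": 0, "wy": 0, "wz": 0, "jaw": 1}, {"tx": 0, "ty": 0.47, "tz": 4.35, "wx": 0, "wy": 0, "wz": 0, "jaw": 1}, {"tx": 0, "ty": 0.47, "tz": 4.35, "wx": 0, "wy": 0, "wz": 0, "jaw": 1}, {"tx": 0, "ty": 0.47, "tz": 4.35, "wx": 0, "wy": 0, "wz": 0, "jaw": 1}, {"tx": 0, "ty": 0.47, "tz": 4.35, "wx": 0, "wy": 0, "wz": 0, "jaw": 1}, {"tx": 0, "ty": 0.47, "tz": 4.35, "wx": 0, "wy": 0, "wz": 0, "jaw": 1}, {"tx": 0, "ty": 0.47, "tz": 4.35, "wx": 0, "wy": 0, "wz": 0, "jaw": 1}, {"tx": 0, "ty": 0.47, "tz": 4.35, "wx": 0, "wy": 0, "wz": 0, "jaw": 1}, {"tx": 0, "ty": 0.47, "tz": 4.35, "wx": 0, "wy": 0, "wz": 0, "jaw": 1}, {"tx": 0, "ty": 0.47, "tz": 4.35, "wx": 0, "wy": 0, "wz": 0, "jaw": 1}, {"tx": 0, "ty": 0.47, "tz": 4.35, "wx": 0, "wy": 0, "wz": 0, "jaw": 1}, {"tx": 0, "ty": 0, "tz": 0, "wx": 0, "wy": 0, "wz": 0, "jaw": 1}, {"tx": 0, "ty": 0, "tz": 0, "wx": 0, "wy": 0, "wz": 0, "jaw": 1}]}}

```text
time: 5.45
tool_pos: [660.9, 224.8, 248.3]
tcp_rot: [2.926, 1.57, -1.93]
contact_force: [-0.2, -0.4, -0.1]
grip_width: 91.7
```

```bash
python3 -c "
from h import *
snap('w4')
a=cv2.imread(f'pics/w4.png'); cv2.imwrite(f'pics/w4z.png',cv2.resize(a[0:270,180:460],None,fx=2.2,fy=2.2,interpolation=cv2.INTER_CUBIC))
a=cv2.imread(f'pics/w3.png'); cv2.imwrite(f'pics/w3z.png',cv2.resize(a[0:210,190:460],None,fx=2.8,fy=2.8,interpolation=cv2.INTER_CUBIC))
"
```

```text
5.45 [660.9 224.8 248.3] yawz 1.427 xaxis [-2.e-04 -6.e-04 -1.e+00] F [-0.2 -0.4 -0.1] 91.7 q [ 0.22  0.68  0.96 -0.    1.5  -1.21]
```

View pics/w4z.png

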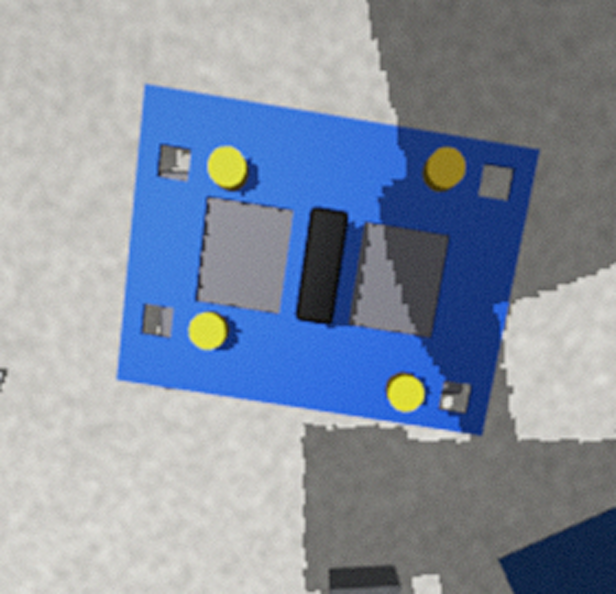

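View pics/w3z.png

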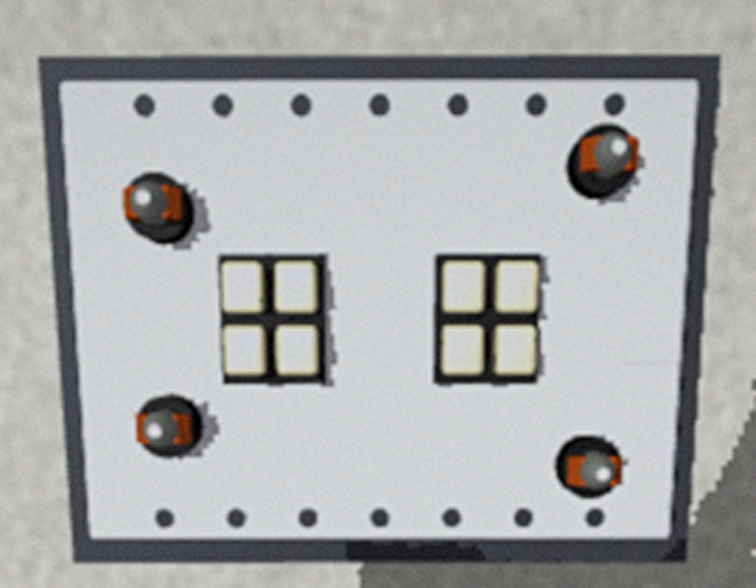

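```bash
cat > pl.py <<'E'
from h import *
C3,C4=wcam('w3'),wcam('w4')
Z=lambda L:np.array(L)/2.8+[190,0]
ap=Z([(602,473),(620,147),(153,430),(142,197)]); sh=Z([(588,467),(600,162),(169,426),(160,208)])
p=[564,-244,46,-.145]
S0=POSTS*[1,1,0]
print('jig apex',fit([(C3,ap)],POSTS,p),fit([(C3,ap)],POSTS,p,46.5)); print('jig sh',fit([(C3,sh)],S0,p),fit([(C3,sh)],S0,p,46.5))
Z=lambda L:np.array(L)/2.2+[180,0]
pad=Z([(406,393),(445,168),(207,331),(227,167)]); ho=Z([(456,397),(495,182),(156,320),(174,161)])
co=Z([(483,435),(538,150),(118,380),(146,85)]); CO=np.array([[56,76,4],[-56,76,4],[56,-76,4],[-56,-76,4.]])
p=[585,235,12,-.3]
for n,u,M in (('pad',pad,PADS),('hole',ho,HOLES),('corner',co,CO),('all',np.vstack([pad,ho,co]),np.vstack([PADS,HOLES,CO]))): print(n,fit([(C4,u)],M,p),fit([(C4,u)],M,p,12))
E
python3 pl.py
```

```text
jig apex (array([ 5.64186228e+02, -2.44340736e+02,  4.72873500e+01, -1.49172361e-01]), np.float64(0.24496638536742835)) (array([ 5.64136720e+02, -2.44339312e+02,  4.65000000e+01, -1.48985174e-01]), np.float64(0.2983164492202124))
jig sh (array([ 5.64221203e+02, -2.44241693e+02,  4.12054640e+01, -1.48248313e-01]), np.float64(0.2382090416589094)) (array([ 5.64514123e+02, -2.44263513e+02,  4.65000000e+01, -1.49102681e-01]), np.float64(1.0307058811360863))
pad (array([ 5.87137390e+02,  2.37700382e+02,  1.06808225e+01, -2.95279710e-01]), np.float64(0.12787285123963812)) (array([ 5.87178889e+02,  2.37692088e+02,  1.20000000e+01, -2.95315736e-01]), np.float64(0.21588198427838873))
hole (array([ 5.86925854e+02,  2.37641831e+02,  1.25934880e+01, -2.98035231e-01]), np.float64(0.36614749649881406)) (array([ 5.86906386e+02,  2.37627603e+02,  1.20000000e+01, -2.98068472e-01]), np.float64(0.3785372620227015))
corner (array([ 5.87274036e+02,  2.38023598e+02,  1.04545509e+01, -2.93844863e-01]), np.float64(0.2378684442181257)) (array([ 5.87356512e+02,  2.38053083e+02,  1.20000000e+01, -2.93922540e-01]), np.float64(0.4049280647041182))
all (array([ 5.87127091e+02,  2.37783380e+02,  1.09861463e+01, -2.95140769e-01]), np.float64(0.385065169040938)) (array([ 5.87157224e+02,  2.37777907e+02,  1.20000000e+01, -2.95195023e-01]), np.float64(0.4139198041431402))
```

{"op": "arm_command", "data": {"plan": [{"tx": 0, "ty": 3.74, "tz": 0.11, "wx": 0, "wy": 0, "wz": 0, "jaw": 1}, {"tx": 0, "ty": 3.74, "tz": 0.11, "wx": 0, "wy": 0, "wz": 0, "jaw": 1}, {"tx": 0, "ty": 0, "tz": 0, "wx": 0.076, "wy": 0, "wz": 0, "jaw": 1}, {"tx": 3.4, "ty": 0, "tz": 0, "wx": 0.076, "wy": 0, "wz": 0, "jaw": 1}, {"tx": 3.4, "ty": 0, "tz": 0, "wx": 0, "wy": 0, "wz": 0, "jaw": 0.6}, {"tx": 3.4, "ty": 0, "tz": 0, "wx": 0, "wy": 0, "wz": 0, "jaw": 0.4}, {"tx": 3.4, "ty": 0, "tz": 0, "wx": 0, "wy": 0, "wz": 0, "jaw": 0.2}, {"tx": 0, "ty": 0, "tz": 0, "wx": 0, "wy": 0, "wz": 0, "jaw": 0}, {"tx": 0, "ty": 0, "tz": 0, "wx": 0, "wy": 0, "wz": 0, "jaw": 0}, {"tx": 0, "ty": 0, "tz": 0, "wx": 0, "wy": 0, "wz": 0, "jaw": 0}]}}

```text
time: 6.5
tool_pos: [588.8, 236.4, 115.1]
tcp_rot: [-1.061, 1.567, 0.213]
contact_force: [0.8, 0.0, -0.3]
grip_width: 48.9
```

```bash
python3 -c "
from h import *
snap('w5')
"
```

```text
6.5 [588.8 236.4 115.1] yawz 1.2737 xaxis [ 3.8e-03  8.0e-04 -1.0e+00] F [ 0.8  0.  -0.3] 48.9 q [ 0.26  0.66  1.38 -0.    1.1  -1.01]
```

View pics/w5.png

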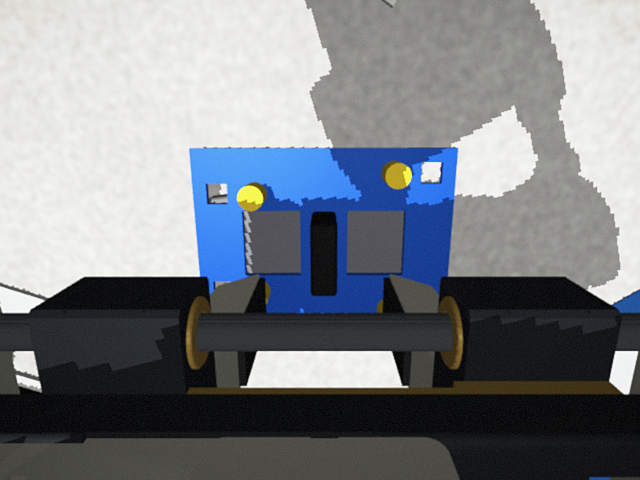

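{"op": "arm_command", "data": {"plan": [{"tx": 0, "ty": 0.15, "tz": 0.05, "wx": 0, "wy": 0, "wz": 0, "jaw": 0}, {"tx": 0, "ty": 0, "tz": 0, "wx": 0, "wy": 0, "wz": 0, "jaw": 0}]}}

```text
time: 6.75
tool_pos: [586.3, 237.9, 113.9]
tcp_rot: [-1.052, 1.569, 0.223]
contact_force: [-0.4, 0.4, 0.5]
grip_width: 45.8
```

```bash
python3 -c "
from h import *
for i in range(3): snap('w6')
a=cv2.imread('pics/w6.png'); cv2.imwrite('pics/w6z.png',cv2.resize(a[130:310,170:480],None,fx=2.5,fy=2.5,interpolation=cv2.INTER_CUBIC))
"
```

```text
6.75 [586.3 237.9 113.9] yawz 1.2751 xaxis [ 1.8e-03  4.0e-04 -1.0e+00] F [-0.4  0.4  0.5] 45.8 q [ 0.26  0.66  1.38 -0.    1.1  -1.01]
6.8 [586.2 237.9 113.6] yawz 1.2752 xaxis [ 1.4e-03  3.0e-04 -1.0e+00] F [-0.  -0.4 -0.5] 46.0 q [ 0.26  0.66  1.38 -0.    1.1  -1.01]
6.85 [586.1 237.9 113.4] yawz 1.2752 xaxis [ 9.e-04  1.e-04 -1.e+00] F [-0.1  0.6 -0.4] 45.7 q [ 0.26  0.66  1.38 -0.    1.1  -1.01]
```

View pics/w6z.png

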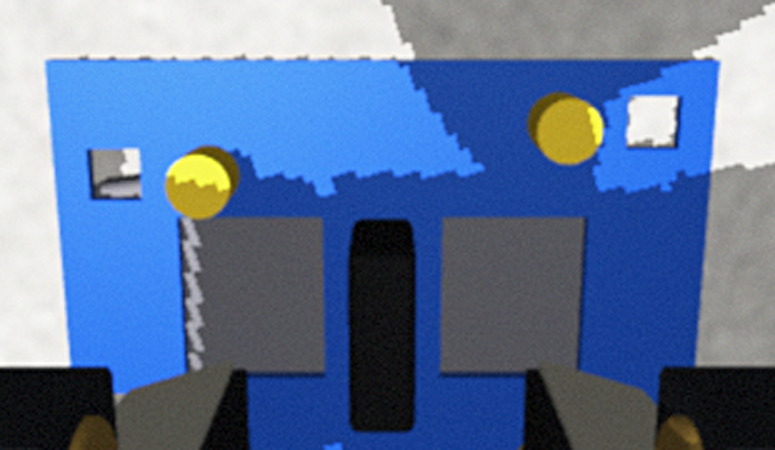

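Run:
```python
from h import *
C=wcam('w6'); Z=lambda L:np.array(L)/2.5+[170,130]
u=Z([(569,130),(201,187),(652,121),(116,174)]); M=np.vstack([PADS[[1,3]],HOLES[[1,3]]])
print(fit([(C,u)],M,[587,237,12,-.3]),fit([(C,u)],M,[587,237,12,-.3],12))
```

```text
(array([ 5.87186816e+02,  2.37771701e+02,  1.04701520e+01, -2.92592831e-01]), np.float64(0.2864775843027889)) (array([ 5.86976421e+02,  2.37799282e+02,  1.20000000e+01, -2.92716194e-01]), np.float64(0.5261109092079028))
```

{"op": "arm_command", "data": {"plan": [{"tx": 2.5, "ty": -0.08, "tz": 0, "wx": 0, "wy": 0, "wz": 0, "jaw": 0}, {"tx": 2.5, "ty": 0, "tz": 0, "wx": 0, "wy": 0, "wz": 0, "jaw": 0}, {"tx": 1.8, "ty": 0, "tz": 0, "wx": 0, "wy": 0, "wz": 0, "jaw": 0}, {"tx": 0, "ty": 0, "tz": 0, "wx": 0, "wy": 0, "wz": 0, "jaw": 0}, {"tx": 0, "ty": 0, "tz": 0, "wx": 0, "wy": 0, "wz": 0, "jaw": 0}, {"tx": 0, "ty": 0, "tz": 0, "wx": 0, "wy": 0, "wz": 0, "jaw": 0}, {"tx": 0, "ty": 0, "tz": 0, "wx": 0, "wy": 0, "wz": 0, "jaw": 0}]}}

```text
time: 7.6
tool_pos: [587.6, 237.7, 46.1]
tcp_rot: [-1.058, 1.568, 0.218]
contact_force: [-0.3, -0.6, 0.4]
grip_width: 46.1
```

{"op": "arm_command", "data": {"plan": [{"tx": 0, "ty": 0, "tz": 0, "wx": 0, "wy": 0, "wz": 0, "jaw": -0.3}, {"tx": 0, "ty": 0, "tz": 0, "wx": 0, "wy": 0, "wz": 0, "jaw": -0.6}, {"tx": 0, "ty": 0, "tz": 0, "wx": 0, "wy": 0, "wz": 0, "jaw": -1}, {"tx": 0, "ty": 0, "tz": 0, "wx": 0, "wy": 0, "wz": 0, "jaw": -1}, {"tx": 0, "ty": 0, "tz": 0, "wx": 0, "wy": 0, "wz": 0, "jaw": -1}, {"tx": 0, "ty": 0, "tz": 0, "wx": 0, "wy": 0, "wz": 0, "jaw": -1}]}}

```text
time: 8.2
tool_pos: [586.8, 237.4, 44.7]
tcp_rot: [3.004, 1.571, -2.004]
contact_force: [-0.4, -0.5, 1.0]
grip_width: 13.8
```

```bash
python3 -c "
from h import *
snap('w7')
"
```

```text
8.2 [586.8 237.4  44.7] yawz 1.275 xaxis [-1.e-04 -1.e-04 -1.e+00] F [-0.4 -0.5  1. ] 13.8 q [ 0.26  0.74  1.43 -0.    0.96 -1.01]
```

View pics/w7.png

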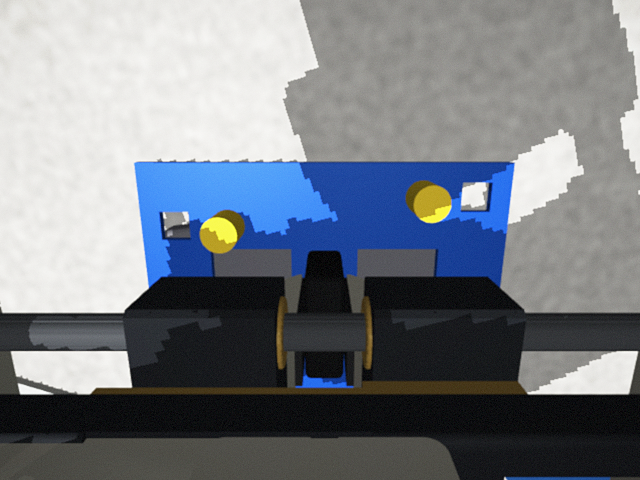

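Run:
```python
from h import *
C=wcam('w7')
u=np.array([(432,204),(219,235.),(475.5,196),(176,225)]); M=np.vstack([PADS[[1,3]],HOLES[[1,3]]])
print(fit([(C,u)],M,[587,237,12,-.3]),fit([(C,u)],M,[587,237,12,-.3],12))
```

```text
(array([ 5.87119334e+02,  2.37982311e+02,  1.13028136e+01, -2.95464867e-01]), np.float64(0.30829195068051135)) (array([ 5.86993493e+02,  2.38011734e+02,  1.20000000e+01, -2.95448226e-01]), np.float64(0.5081772362706505))
```

{"op": "arm_command", "data": {"plan": [{"tx": -1, "ty": 0, "tz": 0, "wx": 0, "wy": 0, "wz": 0, "jaw": -1}, {"tx": -3, "ty": 0, "tz": 0, "wx": 0, "wy": 0, "wz": 0, "jaw": -1}, {"tx": -3, "ty": 0, "tz": 0, "wx": 0, "wy": 0, "wz": 0, "jaw": -1}, {"tx": -3, "ty": 0, "tz": 0, "wx": 0, "wy": 0, "wz": 0, "jaw": -1}, {"tx": 0, "ty": -0.51, "tz": -2, "wx": 0, "wy": 0, "wz": 0, "jaw": -1}, {"tx": 0, "ty": -0.86, "tz": -3.4, "wx": 0, "wy": 0, "wz": 0, "jaw": -1}, {"tx": 0, "ty": -1.05, "tz": -4.14, "wx": 0, "wy": 0, "wz": 0, "jaw": -1}, {"tx": 0, "ty": -1.05, "tz": -4.14, "wx": 0, "wy": 0, "wz": 0, "jaw": -1}, {"tx": 0, "ty": -1.05, "tz": -4.14, "wx": 0, "wy": 0, "wz": 0, "jaw": -1}, {"tx": 0, "ty": -1.05, "tz": -4.14, "wx": 0, "wy": 0, "wz": 0, "jaw": -1}, {"tx": 0, "ty": -1.05, "tz": -4.14, "wx": 0, "wy": 0, "wz": 0, "jaw": -1}, {"tx": 0, "ty": -1.05, "tz": -4.14, "wx": 0, "wy": 0, "wz": 0, "jaw": -1}, {"tx": 0, "ty": -1.05, "tz": -4.14, "wx": 0, "wy": 0, "wz": 0, "jaw": -1}, {"tx": 0, "ty": -1.05, "tz": -4.14, "wx": 0, "wy": 0, "wz": 0, "jaw": -1}, {"tx": 0, "ty": -1.05, "tz": -4.14, "wx": 0, "wy": 0, "wz": 0, "jaw": -1}, {"tx": 0, "ty": -0.76, "tz": -3, "wx": 0, "wy": 0, "wz": 0, "jaw": -1}, {"tx": 0, "ty": -0.29, "tz": -1.14, "wx": 0, "wy": 0, "wz": 0, "jaw": -1}, {"tx": 0, "ty": 0, "tz": 0, "wx": -0.074, "wy": 0, "wz": 0, "jaw": -1}, {"tx": 0, "ty": 0, "tz": 0, "wx": -0.073, "wy": 0, "wz": 0, "jaw": -1}]}}

```text
time: 10.15
tool_pos: [563.8, -244.7, 144.9]
tcp_rot: [0.446, 1.57, 1.87]
contact_force: [-1.0, 1.1, -1.2]
grip_width: 13.7
```

{"op": "arm_command", "data": {"plan": [{"tx": 0, "ty": 0, "tz": 0, "wx": 0, "wy": 0, "wz": 0, "jaw": -1}, {"tx": 0, "ty": 0, "tz": 0, "wx": 0, "wy": 0, "wz": 0, "jaw": -1}, {"tx": 0, "ty": 0, "tz": 0, "wx": 0, "wy": 0, "wz": 0, "jaw": -1}, {"tx": 0, "ty": 0, "tz": 0, "wx": 0, "wy": 0, "wz": 0, "jaw": -1}]}}

```text
time: 10.55
tool_pos: [564.0, -244.5, 144.8]
tcp_rot: [-2.144, 1.571, -0.723]
contact_force: [0.2, 0.6, -1.0]
grip_width: 13.8
```

```bash
python3 -c "
from h import *
o=snap('w8')
cv2.imwrite('pics/s8.png',imaging.capture('scene'));cv2.imwrite('pics/d8.png',imaging.capture('side'))
o=readout.get_obs();print(o['tool_pos'],o['contact_force'],o['moment'])
a=cv2.imread('pics/s8.png')[130:270,200:340];b=cv2.imread('pics/d8.png')[100:240,310:450]
cv2.imwrite('pics/sd8.png',cv2.resize(np.hstack([a,b]),None,fx=2.85,fy=2.85,interpolation=cv2.INTER_CUBIC))
"
```

```text
10.55 [ 564.  -244.5  144.8] yawz 1.4215 xaxis [ 1.e-04 -1.e-04 -1.e+00] F [ 0.2  0.6 -1. ] 13.8 q [-0.53  0.6   1.4  -0.    1.14 -1.96]
[ 563.95587979 -244.69535486  144.75829279] [ 0.0987844   0.28291387 -2.04561135] [ 0.1369093  -0.10556439 -0.0691307 ]
```

View pics/sd8.png

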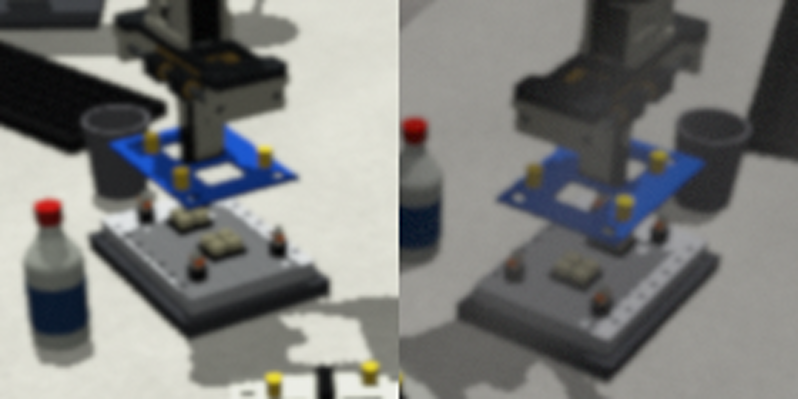

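View pics/w8.png

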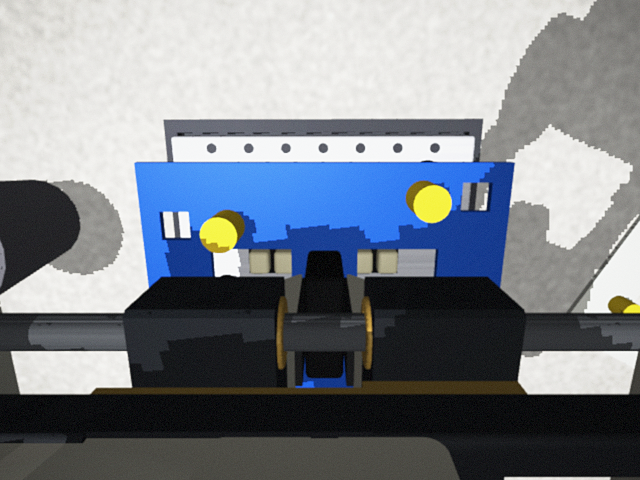

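Run:
```python
from h import *
print(atz(wcam('w3'),(47,97),80), atz(wcam('w3'),(115,113),0))
C=wcam('w8')
# jig edge far (-x side) top row line: frame outer corners, and nest row dots
print(atz(C,(164,120),16),atz(C,(482,119),16))
q=[564.2,-244.3,46.5,-.149]
print(xf(q,np.array([[-75,-100,-30.5],[-75,100,-30.5.__float__()]])), proj(C,xf(q,np.array([[-75,-100,-30.5],[-75,100,-30.5]]))))
print(proj(wcam('w3'),xf(q,np.array([[-75,-100,-30.5],[-75,100,-30.5],[75,100,-30.5],[75,-100,-30.5]]))))
```

```text
[ 524.68046321 -438.17373569   80.        ] [ 533.58253039 -431.84932224    0.        ]
[ 475.86733124 -331.89219425   16.        ] [ 504.90186004 -135.07066798   16.        ]
[[ 475.18606969 -332.05830565   16.        ]
 [ 504.87592706 -134.27430132   16.        ]] [[163.47086452 118.9204291 ]
 [483.27506645 118.76002428]]
[[203.46226514  19.87121312]
 [447.06652774  19.83760433]
 [434.49510341 200.61958934]
 [215.87638974 200.71251902]]
```

{"op": "arm_command", "data": {"plan": [{"tx": 2, "ty": 0, "tz": 0, "wx": 0, "wy": 0, "wz": 0, "jaw": -1}, {"tx": 2, "ty": 0, "tz": 0, "wx": 0, "wy": 0, "wz": 0, "jaw": -1}, {"tx": 0.4, "ty": 0, "tz": -0.02, "wx": 0, "wy": 0, "wz": 0, "jaw": -1}, {"tx": 0, "ty": 0, "tz": 0, "wx": 0, "wy": 0, "wz": 0, "jaw": -1}, {"tx": 0, "ty": 0, "tz": 0, "wx": 0, "wy": 0, "wz": 0, "jaw": -1}, {"tx": 0, "ty": 0, "tz": 0, "wx": 0, "wy": 0, "wz": 0, "jaw": -1}]}}

```text
time: 11.3
tool_pos: [564.5, -245.4, 101.9]
tcp_rot: [-1.991, 1.569, -0.569]
contact_force: [0.4, -0.6, -1.4]
grip_width: 14.0
```

```bash
python3 -c "
from h import *
o=snap('w9')
cv2.imwrite('pics/s9.png',imaging.capture('scene'));cv2.imwrite('pics/d9.png',imaging.capture('side'))
o=readout.get_obs();print(o['tool_pos'],o['contact_force'],o['moment'])
a=cv2.imread('pics/s9.png')[150:270,200:340];b=cv2.imread('pics/d9.png')[120:240,310:450]
cv2.imwrite('pics/sd9.png',cv2.resize(np.hstack([a,b]),None,fx=2.85,fy=2.85,interpolation=cv2.INTER_CUBIC))
"
```

```text
11.3 [ 564.5 -245.4  101.9] yawz 1.422 xaxis [ 0.0018 -0.0011 -1.    ] F [ 0.4 -0.6 -1.4] 14.0 q [-0.53  0.64  1.45 -0.    1.05 -1.96]
[ 564.16460867 -245.19717431  101.45464871] [-0.74837759  0.22037798 -0.77355935] [ 0.09349733 -0.13908904  0.00235481]
```

View pics/sd9.png

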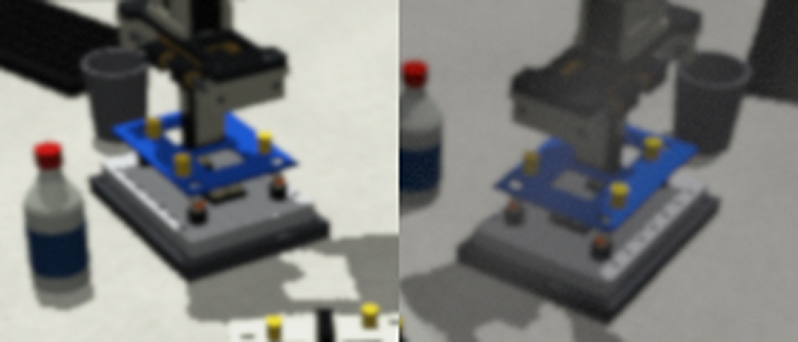

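View pics/w9.png

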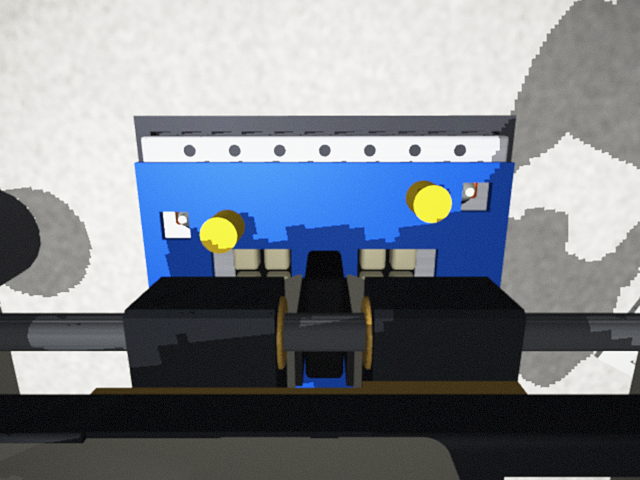

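Run:
```python
from h import *
C=wcam('w9'); o=pickle.load(open('pics/w9.pkl','rb'))
q=[564.2,-244.3,46.5,-.149]
print('pred apex B,D',proj(C,xf(q,POSTS))[[1,3]])
u=np.array([(470,191.),(183,219.)])
print('fit from apex only', fit([(C,u)],POSTS[[1,3]],q,46.5))
# apex world at z 64.5
for x in u: print(atz(C,x,64.5))
# plate as seen in this view
v=np.array([(432,204),(219,235.),(475.5,196),(176,225)]); M=np.vstack([PADS[[1,3]],HOLES[[1,3]]])
print('plate',fit([(C,v)],M,[564,-244.5,69,-.149]))
a=cv2.imread('pics/w9.png')[150:270,130:530]; cv2.imwrite('pics/w9z.png',cv2.resize(a,None,fx=2,fy=2,interpolation=cv2.INTER_CUBIC))
```

```text
pred apex B,D [[470.09179516 191.97222769]
 [183.15195032 219.36955002]]
fit from apex only (array([ 5.63912921e+02, -2.44247836e+02,  4.65000000e+01, -1.46952808e-01]), np.float64(0.001158453831525152))
[ 531.44382292 -176.76693442   64.5       ]
[ 525.15791787 -301.18611746   64.5       ]
plate (array([ 5.64844077e+02, -2.44810932e+02,  6.84383230e+01, -1.48285187e-01]), np.float64(0.2808606889072959))
```

View pics/w9z.png

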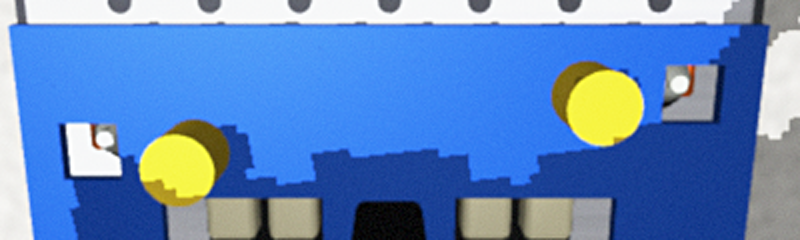

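{"op": "arm_command", "data": {"plan": [{"tx": 0.3, "ty": 0.04, "tz": 0.03, "wx": 0, "wy": 0, "wz": 0, "jaw": -1}, {"tx": 0.3, "ty": 0, "tz": 0, "wx": 0, "wy": 0, "wz": 0, "jaw": -1}, {"tx": 0.3, "ty": 0, "tz": 0, "wx": 0, "wy": 0, "wz": 0, "jaw": -1}, {"tx": 0.2, "ty": 0, "tz": 0, "wx": 0, "wy": 0, "wz": 0, "jaw": -1}, {"tx": 0, "ty": 0, "tz": 0, "wx": 0, "wy": 0, "wz": 0, "jaw": -1}, {"tx": 0, "ty": 0, "tz": 0, "wx": 0, "wy": 0, "wz": 0, "jaw": -1}, {"tx": 0, "ty": 0, "tz": 0, "wx": 0, "wy": 0, "wz": 0, "jaw": -1}]}}

```text
time: 12.15
tool_pos: [563.6, -244.7, 89.8]
tcp_rot: [-2.274, 1.571, -0.852]
contact_force: [-0.2, -0.6, -1.8]
grip_width: 13.7
```

```bash
python3 -c "
from h import *
o=snap('w10')
o=readout.get_obs();print(o['tool_pos'],o['contact_force'],o['moment'])
a=cv2.imread('pics/w10.png')[150:270,130:530]; cv2.imwrite('pics/w10z.png',cv2.resize(a,None,fx=2,fy=2,interpolation=cv2.INTER_CUBIC))
"
```

```text
12.15 [ 563.6 -244.7   89.8] yawz 1.422 xaxis [ 2.e-04 -2.e-04 -1.e+00] F [-0.2 -0.6 -1.8] 13.7 q [-0.53  0.66  1.46 -0.    1.02 -1.96]
[ 563.62655442 -244.70211852   89.85327162] [-0.31111158  0.36641472 -1.41732311] [ 0.10650701 -0.1728112   0.01209348]
```

View pics/w10z.png

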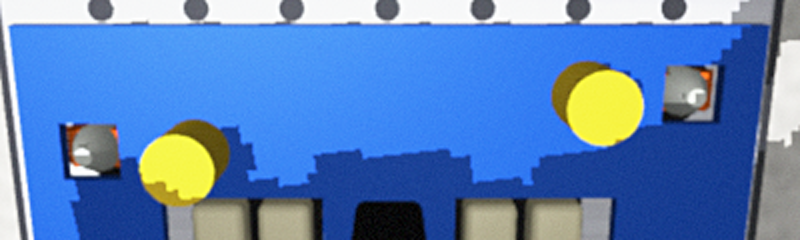

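{"op": "arm_command", "data": {"plan": [{"tx": 0.1, "ty": 0, "tz": 0, "wx": 0, "wy": 0, "wz": 0, "jaw": -1}, {"tx": 0.1, "ty": 0, "tz": 0, "wx": 0, "wy": 0, "wz": 0, "jaw": -1}, {"tx": 0.05, "ty": 0, "tz": 0, "wx": 0, "wy": 0, "wz": 0, "jaw": -1}, {"tx": 0, "ty": 0, "tz": 0, "wx": 0, "wy": 0, "wz": 0, "jaw": -1}, {"tx": 0, "ty": 0, "tz": 0, "wx": 0, "wy": 0, "wz": 0, "jaw": -1}, {"tx": 0, "ty": 0, "tz": 0, "wx": 0, "wy": 0, "wz": 0, "jaw": -1}]}}

```text
time: 12.8
tool_pos: [563.6, -244.9, 87.3]
tcp_rot: [-2.498, 1.57, -1.076]
contact_force: [-0.3, -2.6, -1.3]
grip_width: 13.8
```

{"op": "arm_command", "data": {"plan": [{"tx": 0.05, "ty": 0, "tz": 0, "wx": 0, "wy": 0, "wz": 0, "jaw": -1}, {"tx": 0.05, "ty": 0, "tz": 0, "wx": 0, "wy": 0, "wz": 0, "jaw": -1}, {"tx": 0, "ty": 0, "tz": 0, "wx": 0, "wy": 0, "wz": 0, "jaw": -1}, {"tx": 0, "ty": 0, "tz": 0, "wx": 0, "wy": 0, "wz": 0, "jaw": -1}]}}

```text
time: 13.2
tool_pos: [563.6, -244.9, 86.4]
tcp_rot: [-2.355, 1.57, -0.933]
contact_force: [-1.1, -2.2, 1.4]
grip_width: 13.9
```

```bash
python3 -c "
from h import *
o=snap('w11')
cv2.imwrite('pics/s11.png',imaging.capture('scene'));
o=readout.get_obs();print(o['tool_pos'],o['contact_force'],o['moment'])
a=cv2.imread('pics/w11.png')[150:270,130:530]; cv2.imwrite('pics/w11z.png',cv2.resize(a,None,fx=2,fy=2,interpolation=cv2.INTER_CUBIC))
"
```

```text
13.2 [ 563.6 -244.9   86.4] yawz 1.422 xaxis [ 4.e-04 -6.e-04 -1.e+00] F [-1.1 -2.2  1.4] 13.9 q [-0.53  0.66  1.46 -0.    1.02 -1.96]
[ 563.64132619 -244.85224933   86.39099606] [-0.71054809 -2.6379267   1.50914272] [-0.42045847 -0.03216848  0.07132635]
```

View pics/w11z.png

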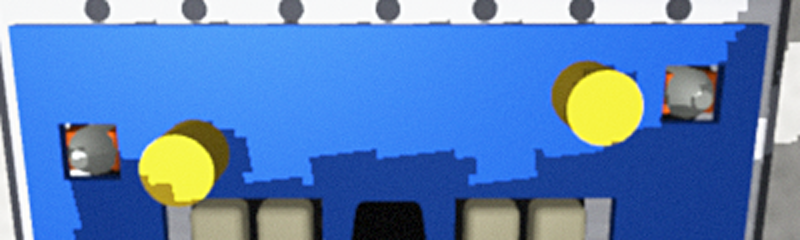

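{"op": "arm_command", "data": {"plan": [{"tx": 0, "ty": 0, "tz": -0.03, "wx": 0, "wy": 0, "wz": 0, "jaw": -1}, {"tx": 0, "ty": 0, "tz": 0, "wx": 0, "wy": 0, "wz": 0, "jaw": -0.5}, {"tx": 0, "ty": 0, "tz": 0, "wx": 0, "wy": 0, "wz": 0, "jaw": 0}, {"tx": 0, "ty": 0, "tz": 0, "wx": 0, "wy": 0, "wz": 0, "jaw": 0}, {"tx": 0, "ty": 0, "tz": 0, "wx": 0, "wy": 0, "wz": 0, "jaw": 0}, {"tx": 0, "ty": 0, "tz": 0, "wx": 0, "wy": 0, "wz": 0, "jaw": 0}, {"tx": -2, "ty": 0, "tz": 0, "wx": 0, "wy": 0, "wz": 0, "jaw": 0}, {"tx": -3, "ty": 0, "tz": 0, "wx": 0, "wy": 0, "wz": 0, "jaw": 0}, {"tx": -3, "ty": -2, "tz": 0, "wx": 0, "wy": 0, "wz": 0, "jaw": 0}, {"tx": -3, "ty": -4, "tz": 0, "wx": 0, "wy": 0, "wz": 0, "jaw": 0}, {"tx": -2, "ty": -2, "tz": 0, "wx": 0, "wy": 0, "wz": 0, "jaw": -0.5}, {"tx": 0, "ty": 0, "tz": 0, "wx": 0, "wy": 0, "wz": 0, "jaw": -1}, {"tx": 0, "ty": 0, "tz": 0, "wx": 0, "wy": 0, "wz": 0, "jaw": -1}, {"tx": 0, "ty": 0, "tz": 0, "wx": 0, "wy": 0, "wz": 0, "jaw": -1}, {"tx": 0, "ty": 0, "tz": 0, "wx": 0, "wy": 0, "wz": 0, "jaw": -1}]}}

```text
time: 14.8
tool_pos: [641.3, -256.6, 214.8]
tcp_rot: [1.27, 1.568, 2.692]
contact_force: [-0.4, -0.2, -0.1]
grip_width: 10.1
```

```bash
python3 -c "
from h import *
o=snap('w12')
print(o['moment'])
a=cv2.imread('pics/w12.png')[0:300,140:500]; cv2.imwrite('pics/w12z.png',cv2.resize(a,None,fx=2,fy=2,interpolation=cv2.INTER_CUBIC))
"
```

```text
14.8 [ 641.3 -256.6  214.8] yawz 1.4216 xaxis [-0.0028  0.0013 -1.    ] F [-0.4 -0.2 -0.1] 10.1 q [-0.49  0.68  1.04 -0.    1.42 -1.91]
[ 0.04806689 -0.11432013  0.01267211]
```

View pics/w12z.png

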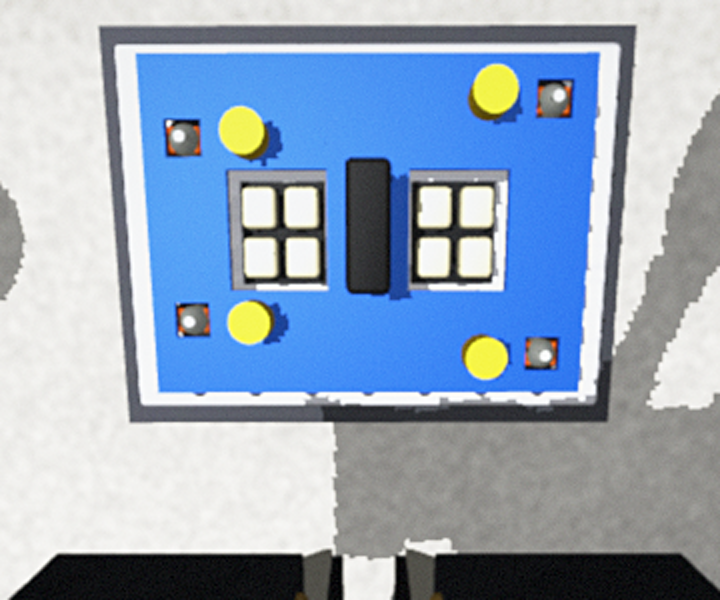

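{"op": "arm_command", "data": {"plan": [{"tx": 0, "ty": 0, "tz": 0, "wx": 0, "wy": 0, "wz": 0, "jaw": -1}, {"tx": 0, "ty": 0, "tz": 0, "wx": 0, "wy": 0, "wz": 0, "jaw": -1}]}}

```text
time: 15.05
tool_pos: [642.3, -256.8, 216.1]
tcp_rot: [1.419, 1.57, 2.841]
contact_force: [-0.4, -0.2, 0.5]
grip_width: 0.8
```

```bash
cat > fp.py <<'E'
from h import *
def pads(tag):
    # yellow blobs: print centroid of bright-top pixels; refine manual
    pass
E
python3 - <<'E'
from h import *
o=snap('w13')
C=wcam('w13')
im=cv2.imread('pics/w13.png'); hsv=cv2.cvtColor(im,cv2.COLOR_BGR2HSV)
m=cv2.inRange(hsv,(25,120,215),(35,255,255)); m[300:]=0
n,l,s,c=cv2.connectedComponentsWithStats(m)
L=[(s[i,4],c[i].round(1)) for i in range(1,n) if s[i,4]>60]; print(L)
pts=np.array([x[1] for x in L])
q=[564.2,-244.3,54.5,-.149]; pr=proj(C,xf(q,PADS)); print(pr.round(1))
u=np.array([pts[np.argmin(np.linalg.norm(pts-p,axis=1))] for p in pr])
print(fit([(C,u)],PADS,q),fit([(C,u)],PADS,q,54.5))
E
```

```text
15.05 [ 642.3 -256.8  216.1] yawz 1.4219 xaxis [-4.e-04  1.e-04 -1.e+00] F [-0.4 -0.2  0.5] 0.8 q [-0.49  0.68  1.04 -0.    1.42 -1.91]
[(np.int32(406), array([387.8,  41.9])), (np.int32(378), array([260.9,  62.6])), (np.int32(321), array([264.6, 158.6])), (np.int32(325), array([383. , 176.4]))]
[[383.2 177.2]
 [388.1  42.6]
 [264.7 159.3]
 [261.2  63.2]]
(array([ 5.63744128e+02, -2.44390086e+02,  5.42364442e+01, -1.48009526e-01]), np.float64(0.039198975074393676)) (array([ 5.63760614e+02, -2.44392979e+02,  5.45000000e+01, -1.48015684e-01]), np.float64(0.06887349067214814))
```

{"op": "arm_command", "data": {"plan": [{"tx": 0, "ty": 1.88, "tz": 2.0, "wx": 0, "wy": 0, "wz": 0, "jaw": -1}, {"tx": 2, "ty": 1.88, "tz": 2.0, "wx": 0, "wy": 0, "wz": 0, "jaw": -1}, {"tx": 3.5, "ty": 0, "tz": 0, "wx": 0, "wy": 0, "wz": 0, "jaw": -1}, {"tx": 3.5, "ty": 0, "tz": 0, "wx": 0, "wy": 0, "wz": 0, "jaw": -1}, {"tx": 2, "ty": 0, "tz": 0, "wx": 0, "wy": 0, "wz": 0, "jaw": -1}, {"tx": 0.4, "ty": 0, "tz": 0, "wx": 0, "wy": 0, "wz": 0, "jaw": -1}, {"tx": 0, "ty": 0, "tz": 0, "wx": 0, "wy": 0, "wz": 0, "jaw": -1}, {"tx": 0, "ty": 0, "tz": 0, "wx": 0, "wy": 0, "wz": 0, "jaw": -1}, {"tx": 0, "ty": 0, "tz": 0, "wx": 0, "wy": 0, "wz": 0, "jaw": -1}, {"tx": 0, "ty": 0, "tz": 0, "wx": 0, "wy": 0, "wz": 0, "jaw": -1}]}}

```text
time: 16.1
tool_pos: [611.9, -212.0, 103.5]
tcp_rot: [-1.903, 1.569, -0.481]
contact_force: [-0.4, -0.3, -0.3]
grip_width: 0.5
```

```bash
cat > st.py <<'E'
from h import *
c,s=np.cos(-.148),np.sin(-.148)
o=readout.get_obs();d=o['tool_pos']-[563.6,-245,0]
print(o['time'],o['tool_pos'].round(1),'plate xy',round(c*d[0]+s*d[1],1),round(-s*d[0]+c*d[1],1),o['contact_force'].round(1),o['moment'].round(2),R(o['tcp_rot'])[:,0].round(4))
E
python3 st.py; python3 -c "
from h import *
cv2.imwrite('pics/s14.png',cv2.resize(imaging.capture('scene')[130:270,180:340],None,fx=5,fy=4,interpolation=cv2.INTER_CUBIC))"
```

```text
16.1 [ 611.9 -212.   103.5] plate xy 42.9 39.8 [-0.4 -0.3 -0.3] [ 0.07 -0.12  0.  ] [ 0.002 -0.001 -1.   ]
```

View pics/s14.png

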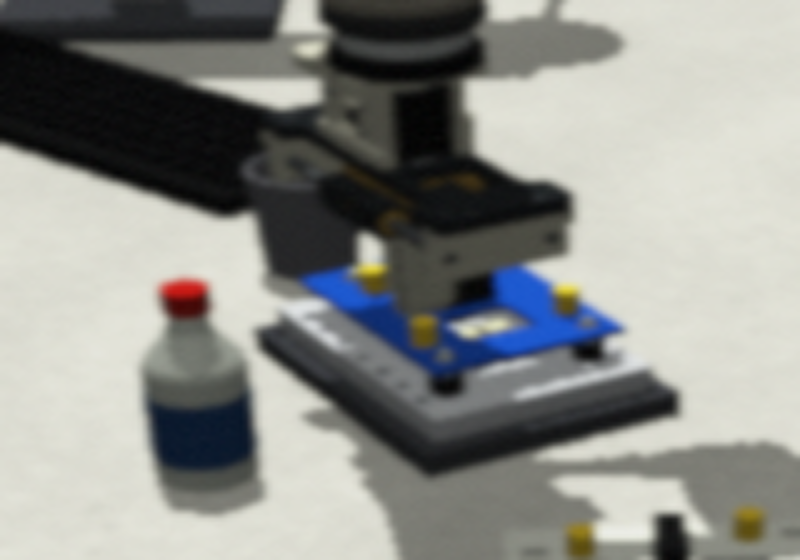

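{"op": "arm_command", "data": {"plan": [{"tx": 0.3, "ty": 0.05, "tz": 0, "wx": 0, "wy": 0, "wz": 0, "jaw": -1}, {"tx": 0.2, "ty": 0, "tz": 0, "wx": 0, "wy": 0, "wz": 0, "jaw": -1}, {"tx": 0.1, "ty": 0, "tz": 0, "wx": 0, "wy": 0, "wz": 0, "jaw": -1}, {"tx": 0.1, "ty": 0, "tz": 0, "wx": 0, "wy": 0, "wz": 0, "jaw": -1}, {"tx": 0, "ty": 0, "tz": 0, "wx": 0, "wy": 0, "wz": 0, "jaw": -1}, {"tx": 0, "ty": 0, "tz": 0, "wx": 0, "wy": 0, "wz": 0, "jaw": -1}]}}

```text
time: 16.75
tool_pos: [610.9, -211.6, 95.4]
tcp_rot: [3.063, 1.571, -1.798]
contact_force: [-0.3, 1.7, 1.4]
grip_width: 0.7
```

```bash
python3 st.py
```

```text
16.75 [ 610.9 -211.6   95.4] plate xy 41.8 40.0 [-0.3  1.7  1.4] [ 0.17 -0.03  0.01] [-0.e+00 -1.e-04 -1.e+00]
```

{"op": "arm_command", "data": {"plan": [{"tx": 0.1, "ty": 0, "tz": 0, "wx": 0, "wy": 0, "wz": 0, "jaw": -1}, {"tx": 0.1, "ty": 0, "tz": 0, "wx": 0, "wy": 0, "wz": 0, "jaw": -1}, {"tx": 0, "ty": 0, "tz": 0, "wx": 0, "wy": 0, "wz": 0, "jaw": -1}, {"tx": 0, "ty": 0, "tz": 0, "wx": 0, "wy": 0, "wz": 0, "jaw": -1}]}}

```text
time: 17.15
tool_pos: [611.0, -211.6, 93.5]
tcp_rot: [-1.858, 1.57, -0.436]
contact_force: [0.1, 1.2, 4.3]
grip_width: 0.2
```

{"op": "arm_command", "data": {"plan": [{"tx": 0.1, "ty": 0, "tz": 0, "wx": 0, "wy": 0, "wz": 0, "jaw": -1}, {"tx": 0.1, "ty": 0, "tz": 0, "wx": 0, "wy": 0, "wz": 0, "jaw": -1}, {"tx": 0, "ty": 0, "tz": 0, "wx": 0, "wy": 0, "wz": 0, "jaw": -1}]}}

```text
time: 17.45
tool_pos: [611.1, -211.6, 91.6]
tcp_rot: [-1.798, 1.57, -0.376]
contact_force: [-0.6, 1.0, 6.7]
grip_width: 0.3
```

{"op": "arm_command", "data": {"plan": [{"tx": 0.1, "ty": 0, "tz": 0, "wx": 0, "wy": 0, "wz": 0, "jaw": -1}, {"tx": 0.1, "ty": 0, "tz": 0, "wx": 0, "wy": 0, "wz": 0, "jaw": -1}, {"tx": 0.1, "ty": 0, "tz": 0, "wx": 0, "wy": 0, "wz": 0, "jaw": -1}, {"tx": 0, "ty": 0, "tz": 0, "wx": 0, "wy": 0, "wz": 0, "jaw": -1}, {"tx": 0, "ty": 0, "tz": 0, "wx": 0, "wy": 0, "wz": 0, "jaw": -1}]}}

```text
time: 17.95
tool_pos: [611.4, -211.7, 89.2]
tcp_rot: [-1.76, 1.569, -0.338]
contact_force: [-0.8, 2.8, 8.6]
grip_width: 0.3
```

{"op": "arm_command", "data": {"plan": [{"tx": 0.1, "ty": 0, "tz": 0, "wx": 0, "wy": 0, "wz": 0, "jaw": -1}, {"tx": 0, "ty": 0, "tz": 0, "wx": 0, "wy": 0, "wz": 0, "jaw": -1}, {"tx": 0, "ty": 0, "tz": 0, "wx": 0, "wy": 0, "wz": 0, "jaw": -1}]}}

```text
time: 18.25
tool_pos: [611.5, -211.7, 88.4]
tcp_rot: [-1.742, 1.569, -0.32]
contact_force: [-1.7, 3.2, 9.2]
grip_width: 0.4
```

{"op": "arm_command", "data": {"plan": [{"tx": 0.1, "ty": 0, "tz": 0, "wx": 0, "wy": 0, "wz": 0, "jaw": -1}, {"tx": 0.1, "ty": 0, "tz": 0, "wx": 0, "wy": 0, "wz": 0, "jaw": -1}, {"tx": 0, "ty": 0, "tz": 0, "wx": 0, "wy": 0, "wz": 0, "jaw": -1}, {"tx": 0, "ty": 0, "tz": 0, "wx": 0, "wy": 0, "wz": 0, "jaw": -1}]}}

```text
time: 18.65
tool_pos: [611.8, -211.7, 86.7]
tcp_rot: [-1.724, 1.568, -0.302]
contact_force: [-0.1, 1.9, 10.0]
grip_width: 0.3
```

```bash
python3 -c "
from h import *
a=cv2.resize(imaging.capture('scene')[170:270,200:340],None,fx=4,fy=4,interpolation=cv2.INTER_CUBIC)
b=cv2.resize(imaging.capture('side')[130:240,310:450],None,fx=4,fy=4,interpolation=cv2.INTER_CUBIC)
cv2.imwrite('pics/s15.png',a);cv2.imwrite('pics/d15.png',b)"; python3 st.py
```

```text
18.75 [ 611.8 -211.7   86.7] plate xy 42.7 40.0 [-0.9  1.3 10.8] [ 0.44  0.04 -0.02] [ 2.7e-03 -9.0e-04 -1.0e+00]
```

View pics/s15.png

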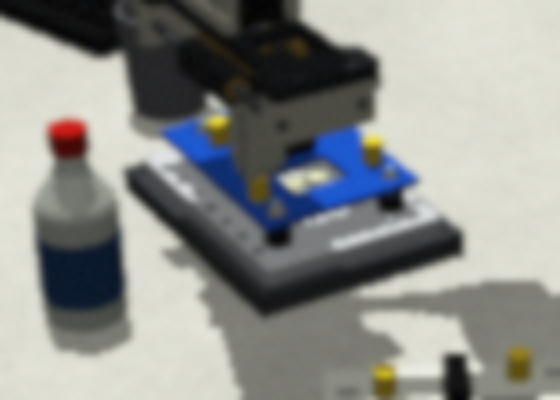

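View pics/d15.png

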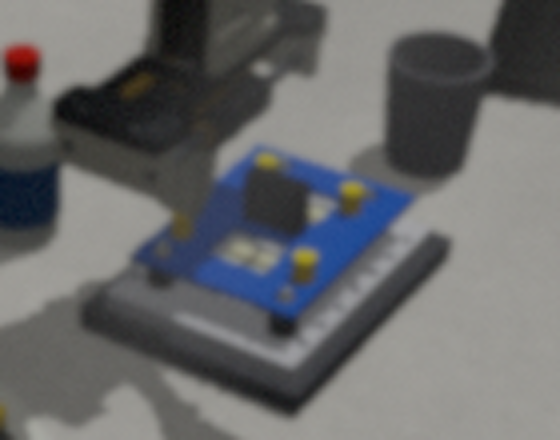

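{"op": "arm_command", "data": {"plan": [{"tx": 0.1, "ty": 0.03, "tz": 0, "wx": 0, "wy": 0, "wz": 0, "jaw": -1}, {"tx": 0.1, "ty": 0, "tz": 0, "wx": 0, "wy": 0, "wz": 0, "jaw": -1}, {"tx": 0, "ty": 0, "tz": 0, "wx": 0, "wy": 0, "wz": 0, "jaw": -1}, {"tx": 0, "ty": 0, "tz": 0, "wx": 0, "wy": 0, "wz": 0, "jaw": -1}]}}

```text
time: 19.15
tool_pos: [611.9, -211.7, 85.2]
tcp_rot: [-1.724, 1.567, -0.302]
contact_force: [0.6, 2.9, 12.3]
grip_width: 0.3
```

{"op": "arm_command", "data": {"plan": [{"tx": 0.1, "ty": 0, "tz": 0, "wx": 0, "wy": 0, "wz": 0, "jaw": -1}, {"tx": 0, "ty": 0, "tz": 0, "wx": 0, "wy": 0, "wz": 0, "jaw": -1}, {"tx": 0, "ty": 0, "tz": 0, "wx": 0, "wy": 0, "wz": 0, "jaw": -1}]}}

```text
time: 19.45
tool_pos: [611.9, -211.8, 83.6]
tcp_rot: [-1.751, 1.567, -0.329]
contact_force: [0.1, 2.2, 9.9]
grip_width: 0.3
```

{"op": "arm_command", "data": {"plan": [{"tx": 0.1, "ty": 0, "tz": 0, "wx": 0, "wy": 0, "wz": 0, "jaw": -1}, {"tx": 0.1, "ty": 0, "tz": 0, "wx": 0, "wy": 0, "wz": 0, "jaw": -1}, {"tx": 0, "ty": 0, "tz": 0, "wx": 0, "wy": 0, "wz": 0, "jaw": -1}]}}

```text
time: 19.75
tool_pos: [611.9, -211.8, 81.9]
tcp_rot: [-1.75, 1.567, -0.328]
contact_force: [-0.2, 2.3, 11.0]
grip_width: -0.0
```

```bash
python3 -c "
from h import *
a=cv2.resize(imaging.capture('scene')[170:270,200:340],None,fx=4,fy=4,interpolation=cv2.INTER_CUBIC)
b=cv2.resize(imaging.capture('side')[130:240,310:450],None,fx=4,fy=4,interpolation=cv2.INTER_CUBIC)
cv2.imwrite('pics/s16.png',a);cv2.imwrite('pics/d16.png',b)"; python3 st.py
```

```text
19.85 [ 611.9 -211.8   82. ] plate xy 42.9 40.0 [-0.3  2.1 10.8] [ 0.43 -0.15 -0.02] [ 0.0039 -0.0013 -1.    ]
```

View pics/s16.png

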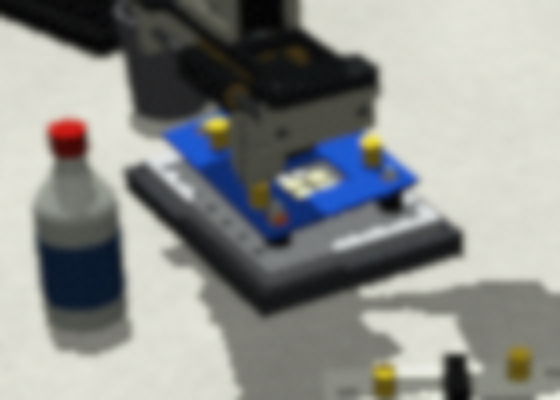

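View pics/d16.png

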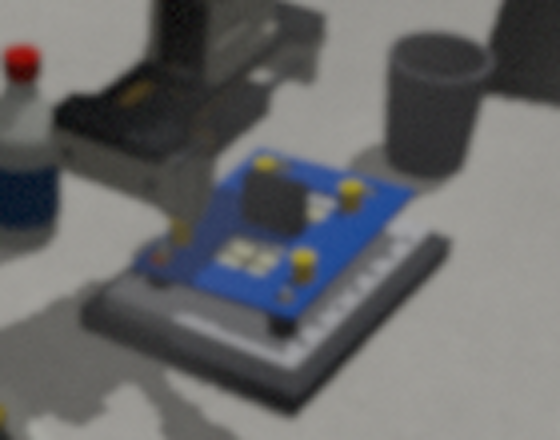

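{"op": "arm_command", "data": {"plan": [{"tx": -1, "ty": 0, "tz": 0, "wx": 0, "wy": 0, "wz": 0, "jaw": -1}, {"tx": -3, "ty": 0, "tz": 0, "wx": 0, "wy": 0, "wz": 0, "jaw": -1}, {"tx": 0, "ty": 4.2, "tz": 0, "wx": 0, "wy": 0, "wz": 0, "jaw": -1}, {"tx": 0, "ty": 4.2, "tz": 0, "wx": 0, "wy": 0, "wz": 0, "jaw": -1}, {"tx": 0.8, "ty": 0, "tz": 0, "wx": 0, "wy": 0, "wz": 0, "jaw": -1}, {"tx": 0.8, "ty": 0, "tz": 0, "wx": 0, "wy": 0, "wz": 0, "jaw": -1}, {"tx": 0, "ty": 0, "tz": 0, "wx": 0, "wy": 0, "wz": 0, "jaw": -1}, {"tx": 0, "ty": 0, "tz": 0, "wx": 0, "wy": 0, "wz": 0, "jaw": -1}, {"tx": 0, "ty": 0, "tz": 0, "wx": 0, "wy": 0, "wz": 0, "jaw": -1}, {"tx": 0, "ty": 0, "tz": 0, "wx": 0, "wy": 0, "wz": 0, "jaw": -1}]}}

```text
time: 20.85
tool_pos: [528.1, -199.3, 104.3]
tcp_rot: [-2.082, 1.57, -0.66]
contact_force: [0.4, -0.5, 0.0]
grip_width: 0.2
```

```bash
python3 st.py; python3 -c "
from h import *
a=cv2.resize(imaging.capture('scene')[170:270,200:340],None,fx=4,fy=4,interpolation=cv2.INTER_CUBIC)
b=cv2.resize(imaging.capture('side')[130:230,310:450],None,fx=4,fy=4,interpolation=cv2.INTER_CUBIC)
cv2.imwrite('pics/sd17.png',cv2.resize(np.hstack([a,b]),None,fx=.71,fy=.71))"
```

```text
20.85 [ 528.1 -199.3  104.3] plate xy -41.9 40.0 [ 0.4 -0.5  0. ] [ 0.09 -0.09 -0.  ] [ 5.e-04 -4.e-04 -1.e+00]
```

View pics/sd17.png

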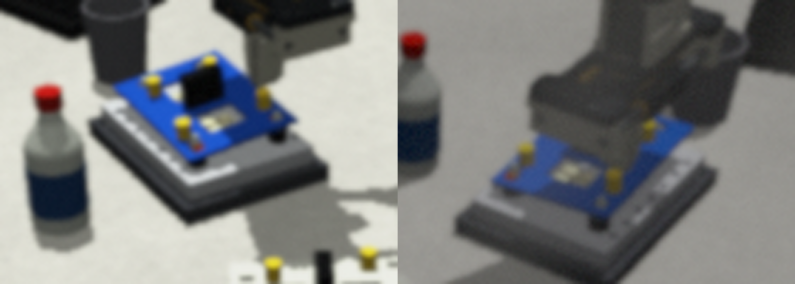

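{"op": "arm_command", "data": {"plan": [{"tx": 0.3, "ty": 0, "tz": 0, "wx": 0, "wy": 0, "wz": 0, "jaw": -1}, {"tx": 0.2, "ty": 0, "tz": 0, "wx": 0, "wy": 0, "wz": 0, "jaw": -1}, {"tx": 0.2, "ty": 0, "tz": 0, "wx": 0, "wy": 0, "wz": 0, "jaw": -1}, {"tx": 0.1, "ty": 0, "tz": 0, "wx": 0, "wy": 0, "wz": 0, "jaw": -1}, {"tx": 0.1, "ty": 0, "tz": 0, "wx": 0, "wy": 0, "wz": 0, "jaw": -1}, {"tx": 0.1, "ty": 0, "tz": 0, "wx": 0, "wy": 0, "wz": 0, "jaw": -1}, {"tx": 0.1, "ty": 0, "tz": 0, "wx": 0, "wy": 0, "wz": 0, "jaw": -1}, {"tx": 0.1, "ty": 0, "tz": 0, "wx": 0, "wy": 0, "wz": 0, "jaw": -1}, {"tx": 0, "ty": 0, "tz": 0, "wx": 0, "wy": 0, "wz": 0, "jaw": -1}, {"tx": 0, "ty": 0, "tz": 0, "wx": 0, "wy": 0, "wz": 0, "jaw": -1}, {"tx": 0, "ty": 0, "tz": 0, "wx": 0, "wy": 0, "wz": 0, "jaw": -1}]}}

```text
time: 22.05
tool_pos: [527.4, -199.2, 92.6]
tcp_rot: [2.822, 1.571, -2.039]
contact_force: [-2.9, 1.3, 6.2]
grip_width: 0.5
```

```bash
python3 st.py
```

```text
22.05 [ 527.4 -199.2   92.6] plate xy -42.6 40.0 [-2.9  1.3  6.2] [ 0.21  0.35 -0.03] [-1.e-04 -2.e-04 -1.e+00]
```

{"op": "arm_command", "data": {"plan": [{"tx": 0.1, "ty": 0, "tz": 0, "wx": 0, "wy": 0, "wz": 0, "jaw": -1}, {"tx": 0.1, "ty": 0, "tz": 0, "wx": 0, "wy": 0, "wz": 0, "jaw": -1}, {"tx": 0.1, "ty": 0, "tz": 0, "wx": 0, "wy": 0, "wz": 0, "jaw": -1}, {"tx": 0, "ty": 0, "tz": 0, "wx": 0, "wy": 0, "wz": 0, "jaw": -1}, {"tx": 0, "ty": 0, "tz": 0, "wx": 0, "wy": 0, "wz": 0, "jaw": -1}]}}

```text
time: 22.55
tool_pos: [527.3, -199.1, 89.8]
tcp_rot: [2.697, 1.571, -2.165]
contact_force: [-3.3, 1.2, 8.1]
grip_width: 0.3
```

{"op": "arm_command", "data": {"plan": [{"tx": 0.1, "ty": 0, "tz": 0, "wx": 0, "wy": 0, "wz": 0, "jaw": -1}, {"tx": 0.1, "ty": 0, "tz": 0, "wx": 0, "wy": 0, "wz": 0, "jaw": -1}, {"tx": 0, "ty": 0, "tz": 0, "wx": 0, "wy": 0, "wz": 0, "jaw": -1}, {"tx": 0, "ty": 0, "tz": 0, "wx": 0, "wy": 0, "wz": 0, "jaw": -1}]}}

```text
time: 22.95
tool_pos: [527.4, -199.1, 87.4]
tcp_rot: [-2.96, 1.571, -1.538]
contact_force: [-2.0, -0.1, 5.4]
grip_width: 0.7
```

{"op": "arm_command", "data": {"plan": [{"tx": 0.1, "ty": 0, "tz": 0, "wx": 0, "wy": 0, "wz": 0, "jaw": -1}, {"tx": 0, "ty": 0, "tz": 0, "wx": 0, "wy": 0, "wz": 0, "jaw": -1}, {"tx": 0, "ty": 0, "tz": 0, "wx": 0, "wy": 0, "wz": 0, "jaw": -1}]}}

```text
time: 23.25
tool_pos: [527.4, -199.1, 86.3]
tcp_rot: [2.111, 1.571, -2.75]
contact_force: [-1.9, 0.5, 5.0]
grip_width: 0.1
```

{"op": "arm_command", "data": {"plan": [{"tx": 0.1, "ty": 0, "tz": 0, "wx": 0, "wy": 0, "wz": 0, "jaw": -1}, {"tx": 0.1, "ty": 0, "tz": 0, "wx": 0, "wy": 0, "wz": 0, "jaw": -1}, {"tx": 0.1, "ty": 0, "tz": 0, "wx": 0, "wy": 0, "wz": 0, "jaw": -1}, {"tx": 0, "ty": 0, "tz": 0, "wx": 0, "wy": 0, "wz": 0, "jaw": -1}, {"tx": 0, "ty": 0, "tz": 0, "wx": 0, "wy": 0, "wz": 0, "jaw": -1}]}}

```text
time: 23.75
tool_pos: [527.5, -199.1, 83.7]
tcp_rot: [-2.662, 1.571, -1.24]
contact_force: [-3.6, 0.1, 8.6]
grip_width: 0.6
```

{"op": "arm_command", "data": {"plan": [{"tx": 0.1, "ty": 0, "tz": 0, "wx": 0, "wy": 0, "wz": 0, "jaw": -1}, {"tx": 0.1, "ty": 0, "tz": 0, "wx": 0, "wy": 0, "wz": 0, "jaw": -1}, {"tx": 0, "ty": 0, "tz": 0, "wx": 0, "wy": 0, "wz": 0, "jaw": -1}, {"tx": 0, "ty": 0, "tz": 0, "wx": 0, "wy": 0, "wz": 0, "jaw": -1}]}}

```text
time: 24.15
tool_pos: [527.5, -199.1, 82.0]
tcp_rot: [-2.416, 1.57, -0.994]
contact_force: [-3.7, 1.9, 11.4]
grip_width: 0.2
```

```bash
python3 st.py; python3 -c "
from h import *
a=cv2.resize(imaging.capture('scene')[170:270,200:340],None,fx=4,fy=4,interpolation=cv2.INTER_CUBIC)
b=cv2.resize(imaging.capture('side')[130:230,310:450],None,fx=4,fy=4,interpolation=cv2.INTER_CUBIC)
cv2.imwrite('pics/sd18.png',cv2.resize(np.hstack([a,b]),None,fx=.71,fy=.71))"
```

```text
24.15 [ 527.5 -199.1   82. ] plate xy -42.5 40.0 [-3.7  1.9 11.4] [ 0.31  0.63 -0.02] [ 2.e-04 -3.e-04 -1.e+00]
```

View pics/sd18.png

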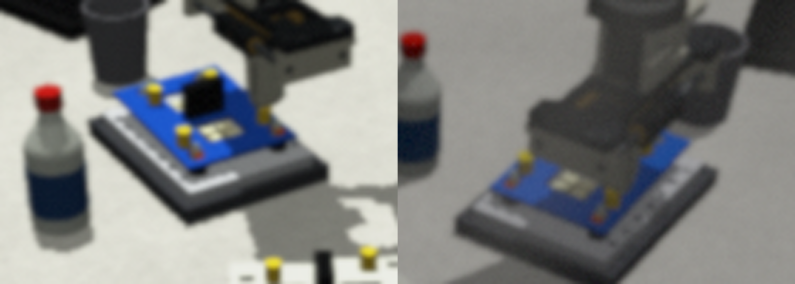

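{"op": "arm_command", "data": {"plan": [{"tx": -1, "ty": 0, "tz": 0, "wx": 0, "wy": 0, "wz": 0, "jaw": -1}, {"tx": -3.4, "ty": 0, "tz": 0, "wx": 0, "wy": 0, "wz": 0, "jaw": -1}, {"tx": 0, "ty": -0.6, "tz": -4, "wx": 0, "wy": 0, "wz": 0, "jaw": -1}, {"tx": 0, "ty": -0.6, "tz": -4, "wx": 0, "wy": 0, "wz": 0, "jaw": -1}, {"tx": 0.9, "ty": 0, "tz": 0, "wx": 0, "wy": 0, "wz": 0, "jaw": -1}, {"tx": 0.9, "ty": 0, "tz": 0, "wx": 0, "wy": 0, "wz": 0, "jaw": -1}, {"tx": 0, "ty": 0, "tz": 0, "wx": 0, "wy": 0, "wz": 0, "jaw": -1}, {"tx": 0, "ty": 0, "tz": 0, "wx": 0, "wy": 0, "wz": 0, "jaw": -1}, {"tx": 0, "ty": 0, "tz": 0, "wx": 0, "wy": 0, "wz": 0, "jaw": -1}]}}

```text
time: 25.15
tool_pos: [527.8, -279.1, 107.4]
tcp_rot: [-1.82, 1.571, -0.397]
contact_force: [0.7, -0.4, 0.5]
grip_width: 0.7
```

```bash
python3 st.py; python3 -c "
from h import *
a=cv2.resize(imaging.capture('scene')[170:270,200:340],None,fx=4,fy=4,interpolation=cv2.INTER_CUBIC)
b=cv2.resize(imaging.capture('side')[130:230,310:450],None,fx=4,fy=4,interpolation=cv2.INTER_CUBIC)
cv2.imwrite('pics/sd19.png',cv2.resize(np.hstack([a,b]),None,fx=.71,fy=.71))"
```

```text
25.15 [ 527.8 -279.1  107.4] plate xy -30.4 -39.0 [ 0.7 -0.4  0.5] [ 0.12 -0.15  0.03] [ 1.e-04 -0.e+00 -1.e+00]
```

View pics/sd19.png

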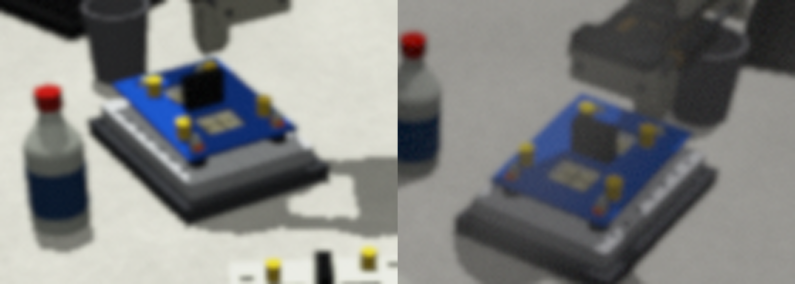

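{"op": "arm_command", "data": {"plan": [{"tx": 0.4, "ty": 0, "tz": -0.1, "wx": 0, "wy": 0, "wz": 0, "jaw": -1}, {"tx": 0.4, "ty": 0, "tz": 0, "wx": 0, "wy": 0, "wz": 0, "jaw": -1}, {"tx": 0.2, "ty": 0, "tz": 0, "wx": 0, "wy": 0, "wz": 0, "jaw": -1}, {"tx": 0.1, "ty": 0, "tz": 0, "wx": 0, "wy": 0, "wz": 0, "jaw": -1}, {"tx": 0.1, "ty": 0, "tz": 0, "wx": 0, "wy": 0, "wz": 0, "jaw": -1}, {"tx": 0.1, "ty": 0, "tz": 0, "wx": 0, "wy": 0, "wz": 0, "jaw": -1}, {"tx": 0.1, "ty": 0, "tz": 0, "wx": 0, "wy": 0, "wz": 0, "jaw": -1}, {"tx": 0.1, "ty": 0, "tz": 0, "wx": 0, "wy": 0, "wz": 0, "jaw": -1}, {"tx": 0, "ty": 0, "tz": 0, "wx": 0, "wy": 0, "wz": 0, "jaw": -1}, {"tx": 0, "ty": 0, "tz": 0, "wx": 0, "wy": 0, "wz": 0, "jaw": -1}, {"tx": 0, "ty": 0, "tz": 0, "wx": 0, "wy": 0, "wz": 0, "jaw": -1}]}}

```text
time: 26.35
tool_pos: [527.3, -281.0, 92.4]
tcp_rot: [-3.06, 1.571, -1.638]
contact_force: [-2.6, 0.6, 5.4]
grip_width: 0.5
```

```bash
python3 st.py
```

```text
26.35 [ 527.3 -281.    92.4] plate xy -30.6 -41.0 [-2.6  0.6  5.4] [ 0.26  0.26 -0.03] [-0.e+00 -2.e-04 -1.e+00]
```

{"op": "arm_command", "data": {"plan": [{"tx": 0.1, "ty": 0, "tz": 0, "wx": 0, "wy": 0, "wz": 0, "jaw": -1}, {"tx": 0.1, "ty": 0, "tz": 0, "wx": 0, "wy": 0, "wz": 0, "jaw": -1}, {"tx": 0.1, "ty": 0, "tz": 0, "wx": 0, "wy": 0, "wz": 0, "jaw": -1}, {"tx": 0, "ty": 0, "tz": 0, "wx": 0, "wy": 0, "wz": 0, "jaw": -1}, {"tx": 0, "ty": 0, "tz": 0, "wx": 0, "wy": 0, "wz": 0, "jaw": -1}]}}

```text
time: 26.85
tool_pos: [527.4, -281.1, 89.7]
tcp_rot: [-2.454, 1.57, -1.032]
contact_force: [-3.0, 1.6, 7.0]
grip_width: 0.3
```

{"op": "arm_command", "data": {"plan": [{"tx": 0.1, "ty": 0, "tz": 0, "wx": 0, "wy": 0, "wz": 0, "jaw": -1}, {"tx": 0.1, "ty": 0, "tz": 0, "wx": 0, "wy": 0, "wz": 0, "jaw": -1}, {"tx": 0, "ty": 0, "tz": 0, "wx": 0, "wy": 0, "wz": 0, "jaw": -1}, {"tx": 0, "ty": 0, "tz": 0, "wx": 0, "wy": 0, "wz": 0, "jaw": -1}]}}

```text
time: 27.25
tool_pos: [527.4, -281.1, 87.9]
tcp_rot: [-2.431, 1.57, -1.009]
contact_force: [-4.8, 1.3, 8.7]
grip_width: 0.4
```

{"op": "arm_command", "data": {"plan": [{"tx": 0.1, "ty": 0, "tz": 0, "wx": 0, "wy": 0, "wz": 0, "jaw": -1}, {"tx": 0.1, "ty": 0, "tz": 0, "wx": 0, "wy": 0, "wz": 0, "jaw": -1}, {"tx": 0, "ty": 0, "tz": 0, "wx": 0, "wy": 0, "wz": 0, "jaw": -1}, {"tx": 0, "ty": 0, "tz": 0, "wx": 0, "wy": 0, "wz": 0, "jaw": -1}]}}

```text
time: 27.65
tool_pos: [527.4, -281.2, 86.2]
tcp_rot: [-2.391, 1.57, -0.969]
contact_force: [-4.7, 2.7, 11.3]
grip_width: 0.5
```

{"op": "arm_command", "data": {"plan": [{"tx": 0.1, "ty": 0, "tz": 0, "wx": 0, "wy": 0, "wz": 0, "jaw": -1}, {"tx": 0.1, "ty": 0, "tz": 0, "wx": 0, "wy": 0, "wz": 0, "jaw": -1}, {"tx": 0, "ty": 0, "tz": 0, "wx": 0, "wy": 0, "wz": 0, "jaw": -1}, {"tx": 0, "ty": 0, "tz": 0, "wx": 0, "wy": 0, "wz": 0, "jaw": -1}]}}

```text
time: 28.05
tool_pos: [527.4, -281.2, 84.6]
tcp_rot: [-2.339, 1.57, -0.916]
contact_force: [-4.7, 2.3, 13.2]
grip_width: 0.2
```

{"op": "arm_command", "data": {"plan": [{"tx": 0.1, "ty": 0, "tz": 0, "wx": 0, "wy": 0, "wz": 0, "jaw": -1}, {"tx": 0, "ty": 0, "tz": 0, "wx": 0, "wy": 0, "wz": 0, "jaw": -1}, {"tx": 0, "ty": 0, "tz": 0, "wx": 0, "wy": 0, "wz": 0, "jaw": -1}]}}

```text
time: 28.35
tool_pos: [527.4, -281.3, 83.7]
tcp_rot: [-2.365, 1.57, -0.943]
contact_force: [-4.7, 1.6, 14.8]
grip_width: 0.2
```

```bash
python3 st.py; python3 -c "
from h import *
a=cv2.resize(imaging.capture('scene')[170:270,200:340],None,fx=4,fy=4,interpolation=cv2.INTER_CUBIC)
b=cv2.resize(imaging.capture('side')[130:230,310:450],None,fx=4,fy=4,interpolation=cv2.INTER_CUBIC)
cv2.imwrite('pics/sd20.png',cv2.resize(np.hstack([a,b]),None,fx=.71,fy=.71))"
```

```text
28.35 [ 527.4 -281.3   83.7] plate xy -30.4 -41.2 [-4.7  1.6 14.8] [ 0.43  0.88 -0.  ] [ 7.e-04 -1.e-03 -1.e+00]
```

View pics/sd20.png

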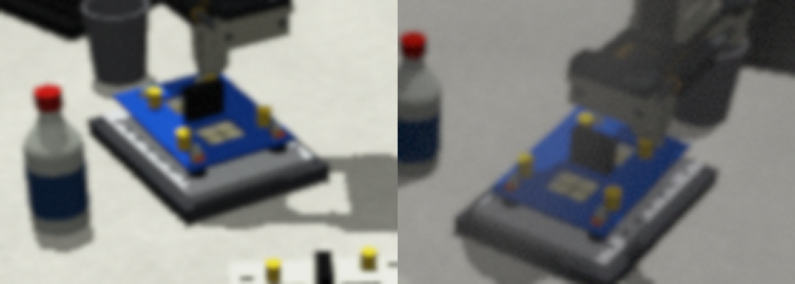

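{"op": "arm_command", "data": {"plan": [{"tx": 0.1, "ty": 0.02, "tz": 0, "wx": 0, "wy": 0, "wz": 0, "jaw": -1}, {"tx": 0, "ty": 0, "tz": 0, "wx": 0, "wy": 0, "wz": 0, "jaw": -1}, {"tx": 0, "ty": 0, "tz": 0, "wx": 0, "wy": 0, "wz": 0, "jaw": -1}]}}

```text
time: 28.75
tool_pos: [527.4, -281.3, 82.9]
tcp_rot: [-2.204, 1.569, -0.782]
contact_force: [-5.2, 2.6, 15.7]
grip_width: 0.5
```

{"op": "arm_command", "data": {"plan": [{"tx": 0.1, "ty": 0, "tz": 0, "wx": 0, "wy": 0, "wz": 0, "jaw": -1}, {"tx": 0, "ty": 0, "tz": 0, "wx": 0, "wy": 0, "wz": 0, "jaw": -1}, {"tx": 0, "ty": 0, "tz": 0, "wx": 0, "wy": 0, "wz": 0, "jaw": -1}]}}

```text
time: 29.05
tool_pos: [527.4, -281.3, 82.1]
tcp_rot: [-2.22, 1.569, -0.798]
contact_force: [-6.5, 2.5, 15.9]
grip_width: 0.2
```

{"op": "arm_command", "data": {"plan": [{"tx": 0.1, "ty": 0.03, "tz": 0, "wx": 0, "wy": 0, "wz": 0, "jaw": -1}, {"tx": 0, "ty": 0, "tz": 0, "wx": 0, "wy": 0, "wz": 0, "jaw": -1}, {"tx": 0, "ty": 0, "tz": 0, "wx": 0, "wy": 0, "wz": 0, "jaw": -1}]}}

```text
time: 29.35
tool_pos: [527.4, -281.3, 81.3]
tcp_rot: [-2.114, 1.568, -0.692]
contact_force: [-5.9, 2.6, 18.0]
grip_width: 0.3
```

{"op": "arm_command", "data": {"plan": [{"tx": 0.1, "ty": 0, "tz": 0, "wx": 0, "wy": 0, "wz": 0, "jaw": -1}, {"tx": 0, "ty": 0, "tz": 0, "wx": 0, "wy": 0, "wz": 0, "jaw": -1}, {"tx": 0, "ty": 0, "tz": 0, "wx": 0, "wy": 0, "wz": 0, "jaw": -1}]}}

```text
time: 29.65
tool_pos: [527.3, -281.4, 80.4]
tcp_rot: [-2.171, 1.568, -0.748]
contact_force: [-5.4, 2.8, 17.7]
grip_width: 0.5
```

```bash
python3 st.py; python3 -c "
from h import *
a=cv2.resize(imaging.capture('side')[150:220,350:430],None,fx=8,fy=8,interpolation=cv2.INTER_CUBIC)
cv2.imwrite('pics/d21.png',a); 
o=snap('w21')
"
```

```text
29.65 [ 527.3 -281.4   80.4] plate xy -30.5 -41.4 [-5.4  2.8 17.7] [0.54 0.8  0.01] [ 0.0019 -0.0018 -1.    ]
29.7 [ 527.4 -281.4   80.4] yawz 1.4221 xaxis [ 0.002  -0.0018 -1.    ] F [-5.1  2.2 17.7] 0.4 q [-0.62  0.64  1.52 -0.    0.97 -2.04]
```

View pics/d21.png

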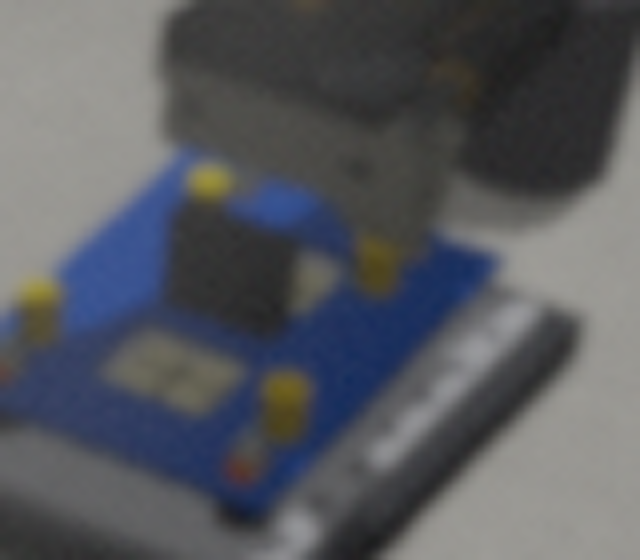

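View pics/w21.png

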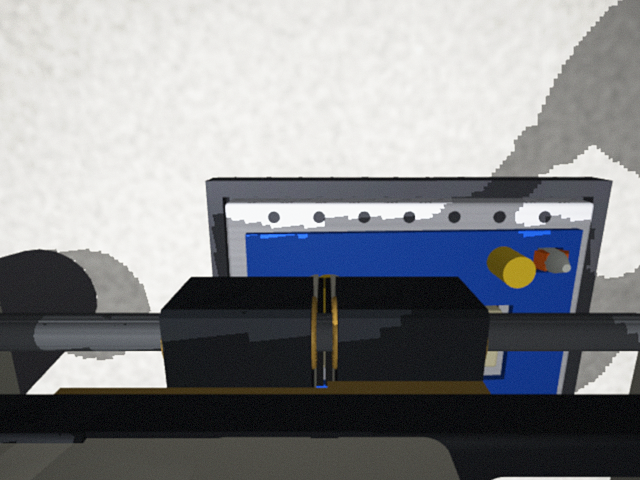

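{"op": "arm_command", "data": {"plan": [{"tx": 0, "ty": 0.1, "tz": 0.04, "wx": 0, "wy": 0, "wz": 0, "jaw": -1}, {"tx": 0, "ty": 0, "tz": 0, "wx": 0, "wy": 0, "wz": 0, "jaw": -1}, {"tx": 0, "ty": 0, "tz": 0, "wx": 0, "wy": 0, "wz": 0, "jaw": -1}]}}

```text
time: 30.05
tool_pos: [527.2, -281.4, 80.7]
tcp_rot: [-2.071, 1.566, -0.649]
contact_force: [-3.3, 1.8, 16.6]
grip_width: 0.2
```

{"op": "arm_command", "data": {"plan": [{"tx": 0.1, "ty": 0, "tz": 0, "wx": 0, "wy": 0, "wz": 0, "jaw": -1}, {"tx": 0, "ty": 0, "tz": 0, "wx": 0, "wy": 0, "wz": 0, "jaw": -1}, {"tx": 0, "ty": 0, "tz": 0, "wx": 0, "wy": 0, "wz": 0, "jaw": -1}]}}

```text
time: 30.35
tool_pos: [527.2, -281.5, 80.0]
tcp_rot: [-2.093, 1.566, -0.671]
contact_force: [-4.5, 1.5, 18.4]
grip_width: 0.2
```

{"op": "arm_command", "data": {"plan": [{"tx": 0.1, "ty": 0.03, "tz": 0.02, "wx": 0, "wy": 0, "wz": 0, "jaw": -1}, {"tx": 0, "ty": 0, "tz": 0, "wx": 0, "wy": 0, "wz": 0, "jaw": -1}, {"tx": 0, "ty": 0, "tz": 0, "wx": 0, "wy": 0, "wz": 0, "jaw": -1}]}}

```text
time: 30.65
tool_pos: [527.1, -281.6, 78.4]
tcp_rot: [-2.127, 1.565, -0.705]
contact_force: [-1.7, -0.8, 13.9]
grip_width: 0.6
```

{"op": "arm_command", "data": {"plan": [{"tx": 0.1, "ty": 0.03, "tz": 0.02, "wx": 0, "wy": 0, "wz": 0, "jaw": -1}, {"tx": 0, "ty": 0, "tz": 0, "wx": 0, "wy": 0, "wz": 0, "jaw": -1}, {"tx": 0, "ty": 0, "tz": 0, "wx": 0, "wy": 0, "wz": 0, "jaw": -1}]}}

```text
time: 30.95
tool_pos: [527.1, -281.6, 77.6]
tcp_rot: [-2.125, 1.564, -0.703]
contact_force: [-1.9, -0.4, 15.1]
grip_width: 0.6
```

```bash
python3 st.py; python3 -c "
from h import *
a=cv2.resize(imaging.capture('side')[150:220,350:430],None,fx=6,fy=6,interpolation=cv2.INTER_CUBIC)
b=cv2.resize(imaging.capture('scene')[180:250,230:310],None,fx=6,fy=6,interpolation=cv2.INTER_CUBIC)
cv2.imwrite('pics/d22.png',cv2.resize(np.hstack([b,a]),None,fx=.83,fy=.83))
"
```

```text
30.95 [ 527.1 -281.6   77.6] plate xy -30.7 -41.5 [-1.9 -0.4 15.1] [-0.11  0.17  0.02] [ 0.005  -0.0043 -1.    ]
```

View pics/d22.png

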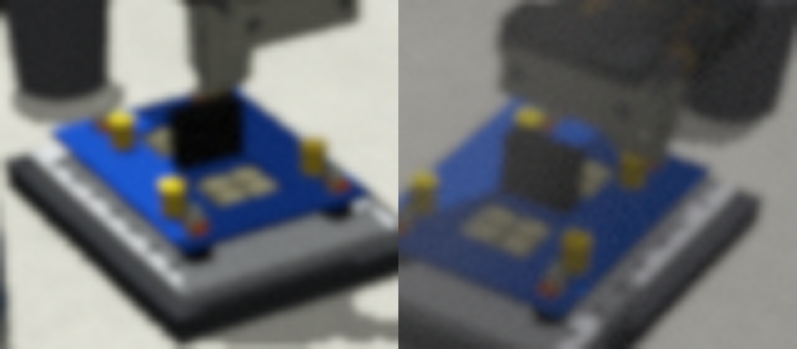

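{"op": "arm_command", "data": {"plan": [{"tx": -0.5, "ty": 0, "tz": 0, "wx": 0, "wy": 0, "wz": 0, "jaw": -1}, {"tx": -1.5, "ty": 0, "tz": 0, "wx": 0, "wy": 0, "wz": 0, "jaw": -1}, {"tx": -4, "ty": 0, "tz": 0, "wx": 0, "wy": 0, "wz": 0, "jaw": -1}, {"tx": -4, "ty": -3, "tz": 1, "wx": 0, "wy": 0, "wz": 0, "jaw": -1}, {"tx": -3.4, "ty": -3, "tz": 1, "wx": 0, "wy": 0, "wz": 0, "jaw": -1}, {"tx": 0, "ty": -3, "tz": 1, "wx": 0, "wy": 0, "wz": 0, "jaw": -1}, {"tx": 0, "ty": -2, "tz": 1.1, "wx": 0, "wy": 0, "wz": 0, "jaw": -1}, {"tx": 0, "ty": 0, "tz": 0, "wx": 0, "wy": 0, "wz": 0, "jaw": -1}, {"tx": 0, "ty": 0, "tz": 0, "wx": 0, "wy": 0, "wz": 0, "jaw": -1}, {"tx": 0, "ty": 0, "tz": 0, "wx": 0, "wy": 0, "wz": 0, "jaw": -1}, {"tx": 0, "ty": 0, "tz": 0, "wx": 0, "wy": 0, "wz": 0, "jaw": -1}]}}

```text
time: 32.15
tool_pos: [639.0, -256.3, 208.4]
tcp_rot: [1.906, 1.571, -2.956]
contact_force: [0.3, -0.3, -0.1]
grip_width: 0.7
```

```bash
cat > chk.py <<'E'
import sys
from h import *
t=sys.argv[1]; z0=float(sys.argv[2])
o=snap(t); C=wcam(t)
im=cv2.imread(f'pics/{t}.png'); hsv=cv2.cvtColor(im,cv2.COLOR_BGR2HSV)
m=cv2.inRange(hsv,(25,120,215),(35,255,255)); m[300:]=0
n,l,s,c=cv2.connectedComponentsWithStats(m)
pts=np.array([c[i] for i in range(1,n) if s[i,4]>60]); print(pts.round(1))
q=[563.7,-244.4,z0,-.148]; pr=proj(C,xf(q,PADS)); print(pr.round(1))
u=np.array([pts[np.argmin(np.linalg.norm(pts-p,axis=1))] for p in pr])
print(fit([(C,u)],PADS,q))
# tilt fit: full 6dof
def f(p): return (proj(C,PADS@Rn.from_rotvec(p[3:]).as_matrix().T+p[:3])-u).ravel()
r=least_squares(f,[*q[:3],0,0,q[3]]); print('6dof',r.x.round(4),'res',np.abs(r.fun).max().round(2))
H=HOLES*[1,1,0]; print('hole z ABCD',(H@Rn.from_rotvec(r.x[3:]).as_matrix().T+r.x[:3])[:,2].round(1))
cv2.imwrite(f'pics/{t}z.png',cv2.resize(im[0:300,140:500],None,fx=2,fy=2,interpolation=cv2.INTER_CUBIC))
E
python3 chk.py w23 48
```

```text
32.15 [ 639.  -256.3  208.4] yawz 1.4211 xaxis [-3.e-04 -1.e-04 -1.e+00] F [ 0.3 -0.3 -0.1] 0.7 q [-0.49  0.68  1.07 -0.    1.4  -1.91]
[[387.6  49.5]
 [261.6  70.3]
 [265.3 165.3]
 [383.  182.7]]
[[383.  181.6]
 [387.7  47.2]
 [264.4 163.9]
 [260.7  68. ]]
(array([ 5.64786028e+02, -2.44285273e+02,  4.59276924e+01, -1.47019220e-01]), np.float64(0.014631845688166034))
6dof [ 5.647789e+02 -2.442630e+02  4.591450e+01  1.500000e-03  6.000000e-04
 -1.471000e-01] res 0.02
hole z ABCD [46.  46.  45.8 45.8]
```

View pics/w23z.png

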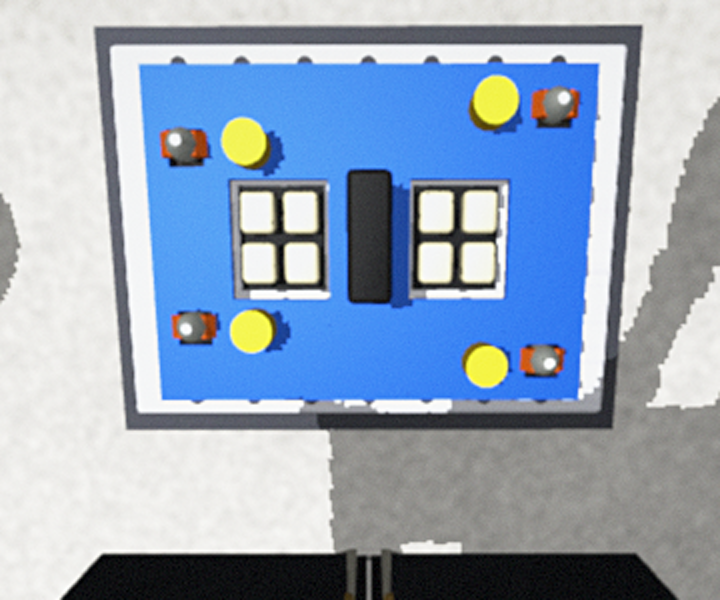

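{"op": "arm_command", "data": {"plan": [{"tx": 0, "ty": 2.25, "tz": -2.0, "wx": 0, "wy": 0, "wz": 0, "jaw": -1}, {"tx": 2, "ty": 2.25, "tz": -2.0, "wx": 0, "wy": 0, "wz": 0, "jaw": -1}, {"tx": 4, "ty": 0, "tz": 0, "wx": 0, "wy": 0, "wz": 0, "jaw": -1}, {"tx": 3.5, "ty": 0, "tz": 0, "wx": 0, "wy": 0, "wz": 0, "jaw": -1}, {"tx": 1.5, "ty": 0, "tz": 0, "wx": 0, "wy": 0, "wz": 0, "jaw": -1}, {"tx": 0.3, "ty": 0, "tz": 0, "wx": 0, "wy": 0, "wz": 0, "jaw": -1}, {"tx": 0, "ty": 0, "tz": 0, "wx": 0, "wy": 0, "wz": 0, "jaw": -1}, {"tx": 0, "ty": 0, "tz": 0, "wx": 0, "wy": 0, "wz": 0, "jaw": -1}, {"tx": 0, "ty": 0, "tz": 0, "wx": 0, "wy": 0, "wz": 0, "jaw": -1}, {"tx": 0, "ty": 0, "tz": 0, "wx": 0, "wy": 0, "wz": 0, "jaw": -1}]}}

```text
time: 33.2
tool_pos: [589.7, -288.9, 96.6]
tcp_rot: [-2.022, 1.569, -0.6]
contact_force: [-0.2, -0.4, -0.1]
grip_width: 0.3
```

```bash
python3 st.py
```

```text
33.2 [ 589.7 -288.9   96.6] plate xy 32.3 -39.6 [-0.2 -0.4 -0.1] [ 0.11 -0.15  0.  ] [ 0.0017 -0.0011 -1.    ]
```

{"op": "arm_command", "data": {"plan": [{"tx": 0.4, "ty": 0.1, "tz": 0, "wx": 0, "wy": 0, "wz": 0, "jaw": -1}, {"tx": 0.2, "ty": 0, "tz": 0, "wx": 0, "wy": 0, "wz": 0, "jaw": -1}, {"tx": 0.1, "ty": 0, "tz": 0, "wx": 0, "wy": 0, "wz": 0, "jaw": -1}, {"tx": 0.1, "ty": 0, "tz": 0, "wx": 0, "wy": 0, "wz": 0, "jaw": -1}, {"tx": 0.1, "ty": 0, "tz": 0, "wx": 0, "wy": 0, "wz": 0, "jaw": -1}, {"tx": 0.1, "ty": 0, "tz": 0, "wx": 0, "wy": 0, "wz": 0, "jaw": -1}, {"tx": 0.1, "ty": 0, "tz": 0, "wx": 0, "wy": 0, "wz": 0, "jaw": -1}, {"tx": 0, "ty": 0, "tz": 0, "wx": 0, "wy": 0, "wz": 0, "jaw": -1}, {"tx": 0, "ty": 0, "tz": 0, "wx": 0, "wy": 0, "wz": 0, "jaw": -1}]}}

```text
time: 34.1
tool_pos: [588.1, -288.4, 84.8]
tcp_rot: [1.816, 1.571, -3.045]
contact_force: [-2.3, 1.4, 6.5]
grip_width: 0.6
```

{"op": "arm_command", "data": {"plan": [{"tx": 0.1, "ty": 0, "tz": 0, "wx": 0, "wy": 0, "wz": 0, "jaw": -1}, {"tx": 0.1, "ty": 0, "tz": 0, "wx": 0, "wy": 0, "wz": 0, "jaw": -1}, {"tx": 0.1, "ty": 0, "tz": 0, "wx": 0, "wy": 0, "wz": 0, "jaw": -1}, {"tx": 0, "ty": 0, "tz": 0, "wx": 0, "wy": 0, "wz": 0, "jaw": -1}, {"tx": 0, "ty": 0, "tz": 0, "wx": 0, "wy": 0, "wz": 0, "jaw": -1}]}}

```text
time: 34.6
tool_pos: [588.1, -288.4, 82.4]
tcp_rot: [-2.509, 1.571, -1.087]
contact_force: [-3.4, 2.3, 8.7]
grip_width: 0.4
```

{"op": "arm_command", "data": {"plan": [{"tx": -0.5, "ty": 0, "tz": 0, "wx": 0, "wy": 0, "wz": 0, "jaw": -1}, {"tx": -1.5, "ty": 0, "tz": 0, "wx": 0, "wy": 0, "wz": 0, "jaw": -1}, {"tx": -4, "ty": 0, "tz": 0, "wx": 0, "wy": 0, "wz": 0, "jaw": -1}, {"tx": -4, "ty": -2, "tz": 2, "wx": 0, "wy": 0, "wz": 0, "jaw": -1}, {"tx": -3, "ty": -2.7, "tz": 2, "wx": 0, "wy": 0, "wz": 0, "jaw": -1}, {"tx": 0, "ty": 0, "tz": 0, "wx": 0, "wy": 0, "wz": 0, "jaw": -1}, {"tx": 0, "ty": 0, "tz": 0, "wx": 0, "wy": 0, "wz": 0, "jaw": -1}, {"tx": 0, "ty": 0, "tz": 0, "wx": 0, "wy": 0, "wz": 0, "jaw": -1}, {"tx": 0, "ty": 0, "tz": 0, "wx": 0, "wy": 0, "wz": 0, "jaw": -1}, {"tx": 0, "ty": 0, "tz": 0, "wx": 0, "wy": 0, "wz": 0, "jaw": -1}]}}

```text
time: 35.6
tool_pos: [639.8, -256.4, 210.4]
tcp_rot: [1.307, 1.569, 2.728]
contact_force: [-0.5, -0.2, 0.0]
grip_width: 0.3
```

```bash
python3 chk.py w24 46.5; python3 -c "
from h import *
cv2.imwrite('pics/s24.png',imaging.capture('scene'))"
```

```text
35.6 [ 639.8 -256.4  210.4] yawz 1.421 xaxis [-1.8e-03  8.0e-04 -1.0e+00] F [-0.5 -0.2  0. ] 0.3 q [-0.49  0.68  1.06 -0.    1.4  -1.91]
[[386.9  49.2]
 [261.7  69.7]
 [265.4 164. ]
 [382.3 181.4]]
[[382.2 180. ]
 [386.7  47.2]
 [264.9 162.6]
 [261.3  67.8]]
(array([ 5.64761162e+02, -2.44349626e+02,  4.59809091e+01, -1.47851460e-01]), np.float64(0.041307510693040346))
6dof [ 5.647381e+02 -2.443445e+02  4.597110e+01  3.000000e-04  1.500000e-03
 -1.479000e-01] res 0.06
hole z ABCD [45.9 46.  45.9 46. ]
```

View pics/w24z.png

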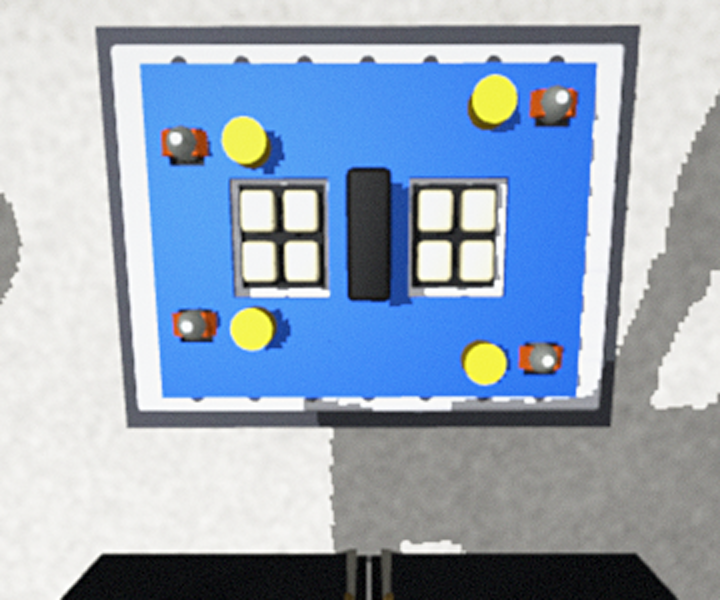

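View pics/s24.png

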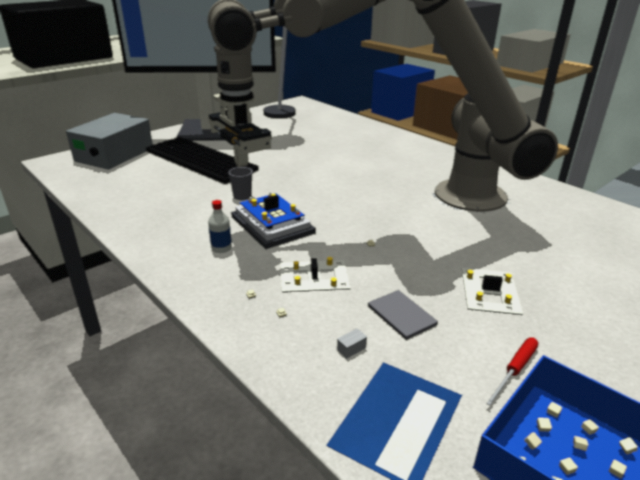

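All four barbs stand above the plate, the plate is level and home, and the bystanders look undisturbed. Handing in.

```bash
python3 -c "
from plant import bot
print(bot.close_job())"
```

```text
the job is handed in; nothing more can be done
None
```

The blue plate is on the jig with all four posts clicked through. I gripped it by its bar, carried it from the rest to the jig, lowered it onto the barbs and let go. I then pressed the pads in the order A, B, D, C with the closed fingers, and handed in at about 36 s of the 67 s allowed.

**Press forces:** A clicked at about 12 N and B at about 8 N. D took about 18 N, more than the 16 N the text gives but under the 25 N limit. Post C snapped down together with D, so two posts went at once there. The press on pad C, up to about 9 N, was only to confirm it was home; it moved smoothly on the springs with no further click.

**Last checks:**
- **Posts:** The final wrist picture shows the orange barbs of all four posts above the plate.
- **Height:** A fit to the four yellow pads puts the underside at 45.9–46.0 mm at every hole. Home is 46.5 mm, so the 0.5 mm difference is within the calibration.
- **Position:** The yaw matches the jig. The plate's centre is about 0.6 mm off my jig measurement in x.
- **Arm and bystanders:** The arm is clear, at near zero force, and the bystanders look unmoved in the scene picture.

Early heights from the fixed cameras read 4–8 mm low. I used the wrist camera for the placing, and it agreed with the given heights to within about 1.5 mm.

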